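# Pack two turning blanks into the tray corner and pull the inspection lamp on

## Robot

A 6-joint arm with a two-finger parallel gripper is mounted at the origin on the work surface. World frame = base frame: x ahead of the robot, y to its left, z up, the work surface at z = 0. Lengths are in m, angles in degrees, forces in N, time in s.
With the tool pointing down it reaches from about 0.35 to 0.875 m from the base axis. Payload 4.2 kg.
Tool frame: the origin (TCP) lies midway between the tips of the shut fingers; the grasp point (between the pads) lies 19 mm behind it; z points along the fingers, y is the direction in which the jaws open and shut (so a half turn about z gives the same grasp; the last joint's range is limited). The gripper opens to 87 mm and grips with 3 to 60 N. Pads are 19 mm wide; open, the fingers measure 117 mm over their backs; the gripper's body (75 mm by 190 mm) begins 51 mm behind the grasp point.
Start: joints at [87.067, 22.042, 0.453, 0, -68.411, -14.817], TCP at [0.191, 0.595, 0.2] pointing down, gripper open.
Joint ranges: [-179.83, 179.83], [-69.29, 118.12], [-61.27, 80.66], [-181.25, 117.63], [-171.15, -9.14], [-177.46, 177.46]. Speed limits (degrees/s): [159.86, 159.86, 180, 180, 180, 180].

## Interface

Orientations are given as a 3x3 rotation matrix whose columns are the frame's x, y, z axes.
In Python, from station import r gives the robot as it stands.
- The arm moves only by the tool carry_out, never from a script. Its argument "steps" is a list of rows, each a list of 2 entries, a list of its own where there are three numbers: the shift along the tool's x, y, z in cm, then the turn about the tool's z in degrees. In form: [[[x, y, z], twist], ...]. A call has 1 to 20 rows; each row is the pose to reach, as a shift and turn from the pose measured when the call began, along the tool's axes at that moment; what a row does not reach only later rows make up. A row lasts 1/10 s, in which the tool goes at most 50 mm and 8.59 degrees, less where a joint would pass 70% of its speed; a pose out of reach is approached as far as the arm can. A call with a gripper value outside its range is refused whole. "gripper" is the gripper's target within -1 to 1 (fully open at 1, half-way at 0, shut at -1), set as the call begins (left out, the last holds). The fingers move at their own pace and stop on an object; the grip force is fixed at half the most. Time passes only in rows, so rows that repeat a pose let the fingers close. It gives the time, the measured TCP pose, the force and the opening at its end, in the units of the state.
- r.sense(): the state, without advancing time (a new reading comes with each control period).
- r.capture(name): name is "scene" or "top" or "wrist"; returns the picture (480x640x3 uint8, red, green, blue); there is no depth.
- r.calibration(name): a dict with "camera_matrix" (3x3 intrinsics, pixels), "D" ([k1, k2, p1, p2, k3] as OpenCV has them; the pictures are not rectified), "world_from_camera" (4x4, takes a point from camera to world coordinates). Camera axes: x right, y up, looking along -z (the intrinsics and any distortion apply to the point x, -y, -z); pixel columns grow to the right and rows downward; lengths in m; the calibration is good to about 2 mm. A picture is of the moment at which its call begins: read the wrist's pose just before it. calibration takes no time and is no camera call; for the wrist camera it gives the pose at the moment of the call.
- r.finish_job(): hands the job in, once; it reports no verdict.
Trained networks look in the newest picture that a camera, given by its name, has taken for a name from the list of things; names that differ only in an ending like _2 or _b are one class to them, and where a whole thing is asked for, a point or a joint stands for the part that bears it (a point fixed in the world has none). Each returns a list of dicts, best first, with "confidence" (0 to 1); they miss things now and then, are a little off and sometimes report something else, mostly with a low value. They report only what shows in the picture. A call takes as long as a camera call. They do not tell look-alikes from the thing itself.
- r.cut_out(camera, target): "pixels" (480x640 bool, what is visible of it).
- r.place_of(camera, target): "centre" ([x, y, z] in m, in world coordinates, good to about 4 mm: a listed point, or the origin of a listed thing).
The state is a dict: "time_s": time; "joints": joint angles; "joint_velocities": joint speeds; "effort": joint torques, N m; "tcp_pos": TCP position; "ee_rot": TCP orientation; "wrist_force": force on the tool from outside, world axes, zero at the start; "moment": the same for the moment, N m; "gripper_width": opening from 0.0 (shut) to 1.0 (fully open).
Only numpy, scipy, OpenCV 4.12 (cv2) and the standard library are available. Lean on these libraries where they do the work, as an engineer would, in place of code of your own. Each camera call takes 0.05 s, during which the arm holds its last target. There are 200 camera calls.

## Task

Lay the long wooden blank in the tray, snug into the corner where the two fences meet, with its end against the end fence and its long side against the side fence; then lay the short blank beside it, its end against the same end fence and its side snug against the long blank. With both in place, pull the inspection lamp's spring knob fully out to its stop, hold it there for a moment, and let it go back to rest. Leave everything else on the bench where it is.

Things in the scene. Friction and masses are not known exactly. Their poses are not given: they have to be found in the camera images.
- tray_corner (a point): Reference corner of the tray: where the inner faces of its two fences meet, on the top of its plate, 8 mm above the bench. +x points to the end fence (far edge), +y to the side fence (left edge), z up. From here the free plate runs 210 mm along -x and 180 mm along -y; those two sides are open.
- tray: Fixed bare-metal tray: plate 220 mm (its x) by 190 mm (its y), 8 mm thick, with two dark steel fences 10 mm thick standing 20 mm above the plate, along its far (+x) and left (+y) edges. Origin at the centre of its underside.
- long_blank_mid (a point): Centre (half-way up) of the long wooden blank, a plain square bar 160 mm long (its x), 45 x 45 mm in section, about 0.2 kg, lying loose on the bench.
- short_blank_mid (a point): Centre (half-way up) of the short wooden blank, a plain square bar of the same wood 110 mm long (its x), 45 x 45 mm in section, about 0.15 kg, lying loose on the bench.
- knob (a point): Centre of the black round cap of the lamp's spring knob: cap diameter 42 mm, 26 mm long (13 either side of this point), on a neck of diameter 24. The cap's underside is 34 mm off the sloping panel. z: knob axis, out of the panel, 40 degrees from vertical, leaning to the robot's right and towards it; pull along +z. y: level, along the console's width. Moves with the knob.
- lamp: Fixed inspection lamp: grey console 200 mm wide (its y), sloping panel facing its -x, and above it a lamp bar 240 mm wide, 45 high. The bar's underside is 175 mm above the bench, 59 above the knob cap's centre, its front face 5 mm behind that centre, so the knob is taken along its axis, not from straight above. Origin on the bench, 20 mm behind the bar's middle line.
- knob_part (a joint): Travel of the spring knob along its axis, in m: 0 at rest, 0.022 pulled out to its stop. A spring pulls it back: about 2 N at rest, 8 N at the stop. It does not latch; let go, it returns to 0.
- wax_tin: Bystander: low round tin, diameter 68, height 50 mm; origin at the centre of its underside. Not to be disturbed.
- glue_bottle: Bystander: white plastic bottle, diameter 60, height 160 mm; origin at the centre of its underside. Not to be disturbed.
- bowl: Bystander: dark turned wooden bowl, diameter 100, height 50 mm; origin at the centre of its underside. Not to be disturbed.
- gouge: Bystander: turning gouge lying flat, wooden handle and steel blade, 290 mm long along its own x (blade to +x), 28 mm high; origin under the middle of its length. Not to be disturbed.
- chuck: Bystander: steel lathe chuck, diameter 90, height 60 mm; origin at the centre of its underside. Not to be disturbed.
- candlestick: Bystander: small turned light-wood candlestick, diameter 68, height 120 mm; origin at the centre of its underside. Not to be disturbed.
- sanding_block: Bystander: cork block 100 x 60 x 35 mm; origin at the centre of its underside. Not to be disturbed.
Not all that is in view belongs to the job. Leave any blue, green or pink look-alike of the part that bears short_blank_mid alone.

How it is judged (in metres and radians):
On the way, in this order (a step that is already met when the one before it is completed fails the run):
1. the long blank lies snug in the corner of the tray (x of long_blank_mid in the frame of tray_corner between -0.084 and -0.074 m and y of long_blank_mid in the frame of tray_corner between -0.0265 and -0.0165 m and z of long_blank_mid in the frame of tray_corner below 0.027 m and angle between the x axis of long_blank_mid and the x axis of tray_corner, either way round below 0.05 rad), for 0.2 s.
2. the short blank lies against the end fence and the long blank (all of step 1 and x of short_blank_mid in the frame of tray_corner between -0.059 and -0.049 m and y of short_blank_mid in the frame of tray_corner between -0.0745 and -0.0615 m and z of short_blank_mid in the frame of tray_corner below 0.027 m and angle between the x axis of short_blank_mid and the x axis of tray_corner, either way round below 0.05 rad), for 0.2 s.
3. with both blanks packed, the knob is held fully out (all of step 2 and value of joint knob_part above 0.018 m), for 0.3 s.
At the end, for the whole second after the job is handed in: Both blanks lie flat, within 0.05 rad of the tray's x, ends within 4 mm of the end fence; long one's side within 4 mm of the side fence, short one within 7 mm of its place with both tight against that fence; knob pulled over 18 mm with both packed, now within 2 mm of rest (all of step 2 and value of joint knob_part below 0.002 m); the robot touches nothing.
It fails at once if a bystander is moved more than 30 mm (distance of any of wax_tin, glue_bottle, bowl, gouge, chuck, candlestick, sanding_block from where it was at the start of the episode above 0.03 m).
It also fails if it takes over 72 s, if anything falls off the work surface, if the arm or the gripper's body presses on something with over 40 N, if the wrist force passes 120 N, or if a joint passes its speed limit or range.

## Working session

There is one attempt and no reset: what is moved stays moved. The work goes in short steps, Python scripts to look and compute and a tool call to move; the robot and the scene stay as the last step left them, time stands still between calls to the robot, and variables do not carry over. Pictures are saved under pics/ and viewed, about 8 in all and at most 12, crops included, and the job is handed in when it is done.

Besides the shell and the picture viewer there is one more tool, called in YAML: its name, and indented under it one key for each argument. carry_out: Moves the arm, as the interface text tells. Its arguments: {"type":"object","properties":{"steps":{"type":"array","items":{"type":"array"}},"gripper":{"type":"number"}},"required":["steps"]}

```bash
mkdir -p pics; ls
cat > h.py <<'E'
import numpy as np, cv2
from station import r
def save(cam,name):
    im=r.capture(cam); cv2.imwrite(f'pics/{name}.png',im[:,:,::-1]); return im
def ray(cam,uv,cal=None):
    c=cal or r.calibration(cam); K=np.array(c['camera_matrix'],float);D=np.array(c['D'],float);T=np.array(c['world_from_camera'])
    p=cv2.undistortPoints(np.array(uv,float).reshape(-1,1,2),K,D).reshape(-1,2)
    d=np.c_[p[:,0],-p[:,1],-np.ones(len(p))]@T[:3,:3].T
    return T[:3,3],d
def atz(cam,uv,z,cal=None):
    o,d=ray(cam,uv,cal); return o+d*((z-o[2])/d[:,2])[:,None]
def proj(cam,P):
    c=r.calibration(cam); K=np.array(c['camera_matrix'],float);D=np.array(c['D'],float);T=np.array(c['world_from_camera'])
    q=(np.atleast_2d(P)-T[:3,3])@T[:3,:3]; q=q*[1,-1,-1]
    return cv2.projectPoints(q,np.zeros(3),np.zeros(3),K,D)[0].reshape(-1,2)
def bar(cam,z,target,idx=0):
    m=r.cut_out(cam,target)
    out=[]
    for e in m:
        ys,xs=np.nonzero(e['pixels']); out.append((round(e['confidence'],2),len(xs),xs.mean().round(),ys.mean().round()))
    return m,out
E
python3 - <<'E'
from h import *
np.set_printoptions(precision=4,suppress=True)
for c in ['scene','top']:
    save(c,c+'0')
    for t in ['tray_corner','tray','long_blank_mid','short_blank_mid','knob','lamp','wax_tin','glue_bottle','bowl','gouge','chuck','candlestick','sanding_block']:
        print(c,t,[(np.array(e['centre']).round(3).tolist(),round(e['confidence'],2)) for e in r.place_of(c,t)][:4])
print(r.sense())
for c in ['scene','top','wrist']: print(r.calibration(c))
E
```

```text
pics
scene tray_corner [([0.666, 0.032, 0.007], 0.62)]
scene tray [([0.565, -0.045, -0.0], 0.67)]
scene long_blank_mid [([0.476, -0.227, 0.022], 0.93)]
scene short_blank_mid [([0.312, -0.39, 0.022], 0.96), ([0.496, -0.382, 0.021], 0.9), ([0.255, -0.244, 0.024], 0.67), ([0.355, -0.586, 0.022], 0.59)]
scene knob [([0.554, 0.3, 0.114], 0.68)]
scene lamp [([0.517, 0.33, 0.0], 0.59)]
scene wax_tin [([0.674, -0.236, 0.001], 0.84)]
scene glue_bottle [([0.692, -0.344, -0.002], 0.73)]
scene bowl [([0.766, 0.09, 0.002], 0.62)]
scene gouge [([0.519, -0.469, 0.001], 0.97)]
scene chuck [([0.77, -0.094, 0.001], 0.9), ([0.491, -0.385, 0.019], 0.23)]
scene candlestick [([0.387, 0.175, -0.002], 0.92)]
scene sanding_block [([0.736, 0.244, 0.003], 0.97)]
top tray_corner [([0.676, 0.036, 0.006], 0.58)]
top tray [([0.563, -0.046, 0.0], 0.7)]
top long_blank_mid [([0.482, -0.229, 0.022], 0.83)]
top short_blank_mid [([0.355, -0.586, 0.027], 0.9), ([0.251, -0.242, 0.023], 0.82), ([0.307, -0.386, 0.021], 0.57), ([0.77, -0.094, -0.001], 0.31)]
top knob [([0.556, 0.296, 0.119], 0.71)]
top lamp [([0.512, 0.333, 
[... 1622 characters left out ...]
5],
       [  0.    ,   0.    ,   1.    ]]), 'D': array([0.0547, 0.    , 0.    , 0.    , 0.    ]), 'world_from_camera': array([[ 0.0193,  0.993 , -0.1166,  0.3545],
       [-0.9998,  0.0199,  0.0032, -0.1166],
       [ 0.0055,  0.1166,  0.9932,  1.4087],
       [ 0.    ,  0.    ,  0.    ,  1.    ]])}
{'camera_matrix': array([[342.3445,   0.    , 318.7343],
       [  0.    , 342.3445, 237.8456],
       [  0.    ,   0.    ,   1.    ]]), 'D': array([-0.0624,  0.    ,  0.    ,  0.    ,  0.    ]), 'world_from_camera': array([[-0.3056,  0.908 ,  0.2866,  0.2699],
       [-0.9522, -0.2914, -0.092 ,  0.57  ],
       [-0.    , -0.301 ,  0.9536,  0.3836],
       [ 0.    ,  0.    ,  0.    ,  1.    ]])}
```

View pics/scene0.png

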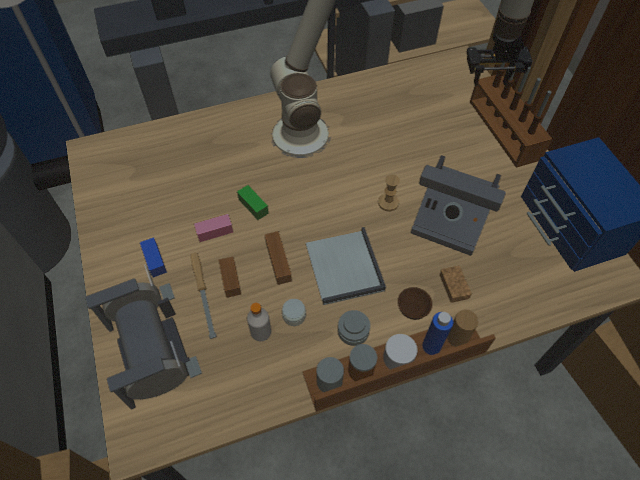

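View pics/top0.png

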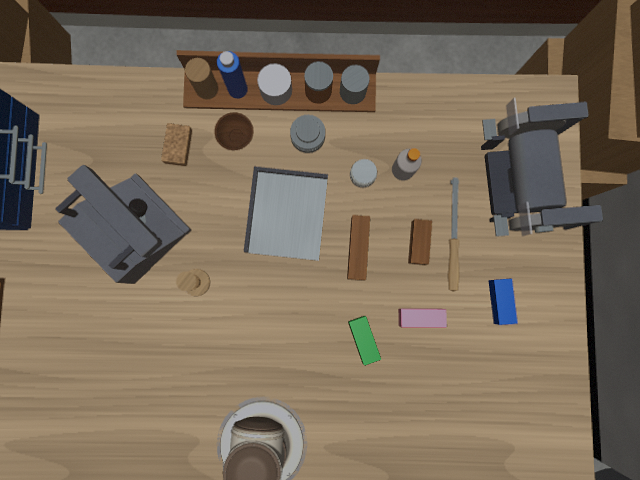

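The scene view shows the lamp at about (455,205), with the knob on the side away from the robot. The tray is at (345,265), the long brown blank at (278,257) and the short brown blank at (230,276). The blue, green and pink bars are decoys. The top view agrees: tray at (287,215), long blank (359,248), short blank (421,242), knob (138,207). Next I'll fit box models to the masks.

```bash
cat >> h.py <<'E'
from scipy.optimize import minimize
def boxpts(p,boxes):
    x,y,t=p; R=np.array([[np.cos(t),-np.sin(t)],[np.sin(t),np.cos(t)]]); out=[]
    for (a,b) in boxes:
        q=np.array([[X,Y,Z] for X in (a[0],b[0]) for Y in (a[1],b[1]) for Z in (a[2],b[2])])
        out.append(np.c_[q[:,:2]@R.T+[x,y],q[:,2]])
    return out
def fit(cam,mask,boxes,p0):
    c=r.calibration(cam);S=4
    m=cv2.resize(mask.astype(np.uint8),None,fx=S,fy=S,interpolation=cv2.INTER_LINEAR)
    def cost(p):
        im=np.zeros_like(m)
        for q in boxpts(p,boxes):
            uv=(proj(cam,q)+0.5)*S-0.5
            cv2.fillConvexPoly(im,cv2.convexHull(np.round(uv*16).astype(np.int32)),1,shift=4)
        return 1-(im&m).sum()/max(1,(im|m).sum())
    best=minimize(cost,p0,method='Nelder-Mead',options=dict(initial_simplex=np.array(p0)+np.array([[0,0,0],[.012,0,0],[0,.012,0],[0,0,.15]]),xatol=1e-4,fatol=1e-4))
    return best.x,best.fun
LB=[((-.08,-.0225,0),(.08,.0225,.045))]; SB=[((-.055,-.0225,0),(.055,.0225,.045))]
TR=[((-.11,-.095,0),(.11,.095,.008)),((.10,-.095,0),(.11,.095,.028)),((-.11,.085,0),(.11,.095,.028))]
def find(cam,t,boxes,p0):
    c=[]
    for e in r.cut_out(cam,t):
        ys,xs=np.nonzero(e['pixels'])
        d=np.linalg.norm(np.array([xs.mean(),ys.mean()])-proj(cam,[p0[0],p0[1],.02])[0]); c.append((d,e['confidence'],e['pixels']))
    c.sort(key=lambda e:e[0])
    x,f=fit(cam,c[0][2],boxes,p0); print(cam,t,x[:2].round(4),'yaw',np.degrees(x[2]).round(2),'1-IoU',round(f,3),'conf',round(c[0][1],2)); return x
E
python3 - <<'E'
from h import *
for c in ['scene','top']:
    r.capture(c)
    find(c,'tray',TR,[.564,-.045,-.09]); find(c,'long_blank_mid',LB,[.478,-.228,0.05]); find(c,'short_blank_mid',SB,[.498,-.383,0.05])
E
```

```text
scene tray [ 0.5631 -0.0441] yaw -4.63 1-IoU 0.029 conf 0.93
scene long_blank_mid [ 0.4783 -0.2286] yaw -4.42 1-IoU 0.128 conf 0.61
scene short_blank_mid [ 0.4979 -0.3837] yaw -3.17 1-IoU 0.076 conf 0.8
top tray [ 0.5624 -0.0453] yaw -5.21 1-IoU 0.026 conf 0.66
top long_blank_mid [ 0.4781 -0.2288] yaw -3.34 1-IoU 0.088 conf 0.63
top short_blank_mid [ 0.4943 -0.3831] yaw -5.22 1-IoU 0.059 conf 0.93
```

carry_out:
  steps:
    - [[0,0,-5],0]
    - [[0,0,-10],0]
    - [[0,0,-15],0]
    - [[31,21,-15],-14]
    - [[31,21,-15],-14]
    - [[31,21,-15],-14]
    - [[31,21,-15],-14]
    - [[31,21,-15],-14]
    - [[31,21,-15],-14]
    - [[31,21,-15],-14]
    - [[52.5,69.7,-12],-14]
    - [[52.5,69.7,-10],-14]
    - [[52.5,69.7,-8],-14]
    - [[52.5,69.7,-4],-14]
    - [[52.5,69.7,0],-14]
    - [[52.5,69.7,3],-14]
    - [[52.5,69.7,3],-14]
    - [[52.5,69.7,3],-14]
    - [[52.5,69.7,3],-14]
    - [[52.5,69.7,3],-14]
  gripper: 1

```text
time_s: 3.8
tcp_pos: [0.4677, -0.1514, 0.2052]
ee_rot: [[0.998, -0.065, 0.001], [-0.065, -0.998, -0.0], [0.001, 0.0, -1.0]]
wrist_force: [1.6, 0.5, 0.7]
gripper_width: 0.999
```

carry_out:
  steps:
    - [[1.5,7.6,5],0]
    - [[1.5,7.6,5],0]
    - [[1.5,7.6,5],0]
    - [[1.5,7.6,5],0]

```text
time_s: 4.2
tcp_pos: [0.4774, -0.229, 0.1546]
ee_rot: [[0.998, -0.067, -0.0], [-0.067, -0.998, 0.0], [-0.0, 0.0, -1.0]]
wrist_force: [0.1, 0.1, 0.7]
gripper_width: 0.999
```

```bash
cat >> h.py <<'E'
def world2tool(p,yaw=None):
    s=r.sense(); R=np.array(s['ee_rot']); d=R.T@(np.array(p)-s['tcp_pos'])*100
    tw=None
    if yaw is not None:
        cur=np.degrees(np.arctan2(R[1,0],R[0,0])); tw=round(float((cur-yaw+90)%180-90),1)
    print('shift cm',d.round(2),'twist',tw,'F',np.round(s['wrist_force'],1),'t',s['time_s'],'tcp',s['tcp_pos'].round(4),'w',round(s['gripper_width'],3))
E
python3 - <<'E'
from h import *
save('wrist','w1')
x=find('wrist','long_blank_mid',LB,[.478,-.2287,-.067])
world2tool([*x[:2],.024],np.degrees(x[2]))
E
```

```text
wrist long_blank_mid [ 0.4824 -0.2275] yaw -3.14 1-IoU 0.022 conf 0.96
shift cm [ 0.36 -0.06 13.22] twist -0.6 F [-0.3  1.4 -0.3] t 4.3 tcp [ 0.4784 -0.2278  0.1562] w 1.003
```

View pics/w1.png

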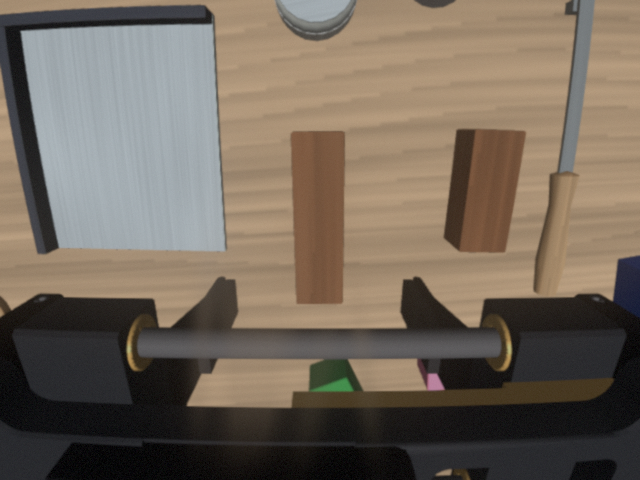

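The wrist view shows the long blank whole at (318,215) between the open fingers. The tray's two fences are on the left, at the far edge y≈20 and the left edge x≈20. The short blank is at (485,190).

carry_out:
  steps:
    - [[0.4,0,5],0]
    - [[0.4,0,10],0]
    - [[0.4,0,13.1],0]
    - [[0.4,0,13.1],0]
    - [[0.4,0,13.1],0]

```text
time_s: 4.8
tcp_pos: [0.4842, -0.2276, 0.0268]
ee_rot: [[0.998, -0.062, 0.005], [-0.062, -0.998, -0.001], [0.005, 0.001, -1.0]]
wrist_force: [1.2, 0.3, 1.2]
gripper_width: 0.998
```

carry_out:
  steps:
    - [[0,0,0],0]
    - [[0,0,0],0]
    - [[0,0,0],0]
    - [[0,0,0],0]
    - [[0,0,0],0]
    - [[0,0,0],0]
    - [[0,0,0],0]
    - [[0,0,0],0]
  gripper: -1

```text
time_s: 5.6
tcp_pos: [0.4842, -0.2276, 0.0266]
ee_rot: [[0.998, -0.062, 0.005], [-0.062, -0.998, -0.001], [0.005, 0.001, -1.0]]
wrist_force: [0.0, 0.4, -0.8]
gripper_width: 0.356
```

Run:
```python
from h import *
r.capture('top');find('top','tray',TR,[.563,-.045,-.09])
world2tool([.478,-.22,.02],0)
```

```text
top tray [ 0.5622 -0.0441] yaw -5.38 1-IoU 0.576 conf 0.85
shift cm [-0.67 -0.72  0.66] twist -3.6 F [-0.1  0.8 -0.2] t 5.7 tcp [ 0.4842 -0.2276  0.0267] w 0.266
```

carry_out:
  steps:
    - [[0,0,0],0]
    - [[0,0,0],0]

```text
time_s: 5.9
tcp_pos: [0.4841, -0.2276, 0.0266]
ee_rot: [[0.998, -0.062, 0.005], [-0.062, -0.998, -0.001], [0.005, 0.001, -1.0]]
wrist_force: [-0.1, 0.8, 0.4]
gripper_width: 0.082
```

Run:
```python
from h import *
save('wrist','w2')
world2tool([.478,-.22,.02],0)
```

```text
shift cm [-0.67 -0.72  0.66] twist -3.6 F [ 0.4 -0.7 -0.2] t 5.95 tcp [ 0.4842 -0.2276  0.0266] w 0.048
```

View pics/w2.png

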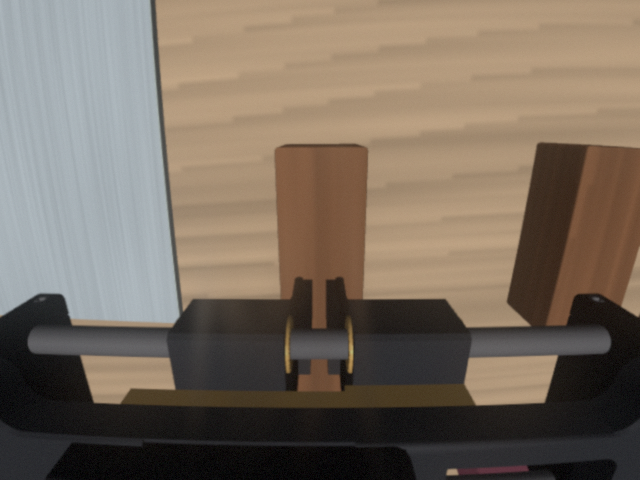

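Run:
```python
from h import *
s=r.sense();R=np.array(s['ee_rot'])
for d in (0,-.019,-.07): print(d,proj('wrist',s['tcp_pos']+R[:,2]*d))
c=np.array(r.calibration('wrist')['world_from_camera']);print((R.T@(c[:3,3]-s['tcp_pos'])).round(4),(R.T@c[:3,:3]).round(3),s['gripper_width'])
b=boxpts([.4824,-.2275,np.radians(-3.14)],LB)[0]
print(proj('wrist',b).round())
x=find('wrist','long_blank_mid',LB,[.4824,-.2275,-.05])
```

```text
0 [[319.08315103 279.1680929 ]]
-0.019 [[319.12844145 293.97300236]]
-0.07 [[319.30868677 353.06764009]]
[ 0.0834 -0.0002 -0.1837] [[-0.001  0.954  0.301]
 [ 1.     0.001 -0.   ]
 [-0.     0.301 -0.954]] 0.048446102186866874
[[350. 366.]
 [357. 413.]
 [289. 366.]
 [284. 413.]
 [356. 139.]
 [366. 141.]
 [280. 140.]
 [270. 142.]]
wrist long_blank_mid [ 0.4802 -0.2284] yaw -3.41 1-IoU 0.382 conf 0.62
```

Run:
```python
from h import *
s=r.sense();R=np.array(s['ee_rot'])
for d in (0,-.019,-.0235): print(d,[proj('wrist',s['tcp_pos']+R@[x,0,d])[0].round() for x in (.0095,-.0095)])
im=cv2.imread('pics/w2.png')[240:420,230:410]; cv2.imwrite('pics/w2c.png',cv2.resize(im,None,fx=3,fy=3,interpolation=cv2.INTER_CUBIC))
print(s['gripper_width'],s['wrist_force'])
```

```text
0 [array([319., 264.]), array([319., 294.])]
-0.019 [array([319., 278.]), array([319., 310.])]
-0.0235 [array([319., 281.]), array([319., 314.])]
0.03325841806908967 [0.03336572 0.2266393  0.4494936 ]
```

View pics/w2c.png

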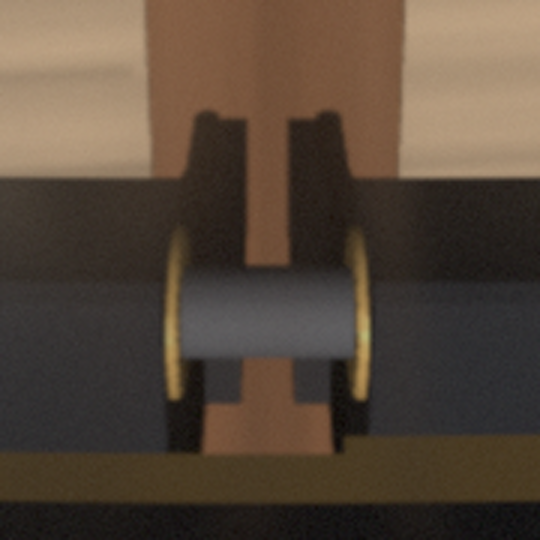

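The crop shows both fingers shut above the bar, with the tips cut off at row ≈278. From the finger separation in the first wrist view, the true fingertips sit about 19–20 mm short of the reported TCP. I'll open and go about 21 mm lower, which keeps even the reported TCP above the bench.

carry_out:
  steps:
    - [[0,0,-1],0]
    - [[0,0,-1],0]
    - [[0,0,-1],0]
    - [[0,0,-1],0]
    - [[0,0,-1],0]
    - [[0,0,-1],0]
    - [[0,0,-1],0]
    - [[0,0,-1],0]
    - [[0,0,-1],0]
    - [[0,0,-1],0]
    - [[0,0,-1],0]
    - [[0,0,-1],0]
    - [[0,0,1],0]
    - [[0,0,2.1],0]
    - [[0,0,2.1],0]
    - [[0,0,2.1],0]
  gripper: 0.8

```text
time_s: 7.6
tcp_pos: [0.4843, -0.2277, 0.0055]
ee_rot: [[0.998, -0.062, 0.004], [-0.062, -0.998, -0.002], [0.004, 0.001, -1.0]]
wrist_force: [1.2, -0.2, 0.5]
gripper_width: 0.902
```

carry_out:
  steps:
    - [[0,0,0],0]
    - [[0,0,0],0]
    - [[0,0,0],0]
    - [[0,0,0],0]
    - [[0,0,0],0]
    - [[0,0,0],0]
    - [[0,0,0],0]
    - [[0,0,0],0]
  gripper: -1

```text
time_s: 8.4
tcp_pos: [0.4844, -0.2279, 0.0057]
ee_rot: [[0.998, -0.062, 0.004], [-0.062, -0.998, -0.002], [0.005, 0.001, -1.0]]
wrist_force: [-1.2, -1.1, 2.3]
gripper_width: 0.518
```

carry_out:
  steps:
    - [[0,0,-3],0]
    - [[0,0,-6],0]
    - [[2,-5,-6],1.5]
    - [[8.2,-24.2,-6],1.5]
    - [[8.2,-24.2,-6],1.5]
    - [[8.2,-24.2,-6],1.5]
    - [[8.2,-24.2,-6],1.5]
    - [[8.2,-24.2,-6],1.5]
    - [[8.2,-24.2,-6],1.5]
    - [[8.2,-24.2,-6],1.5]
    - [[8.2,-24.2,-6],1.5]

```text
time_s: 9.5
tcp_pos: [0.5799, 0.0074, 0.0654]
ee_rot: [[0.996, -0.09, 0.003], [-0.09, -0.996, -0.002], [0.003, 0.002, -1.0]]
wrist_force: [-0.1, -0.3, -1.9]
gripper_width: 0.512
```

Run:
```python
from h import *
save('wrist','w3');im=save('top','t3')
world2tool([.5817,.0088,.0147],-5)
c=r.cut_out('wrist','tray'); print([(e['confidence'],e['pixels'].sum()) for e in c])
t=find('wrist','tray',TR,[.563,-.045,-.09])
find('top','tray',TR,[.563,-.045,-.09])
```

```text
shift cm [ 0.1  -0.16  5.1 ] twist -0.1 F [-0.2 -0.7 -1.1] t 9.6 tcp [0.5803 0.0074 0.0657] w 0.518
[]Traceback (most recent call last):
  File "<stdin>", line 5, in <module>
  File "h.py", line 48, in find
    x,f=fit(cam,c[0][2],boxes,p0); print(cam,t,x[:2].round(4),'yaw',np.degrees(x[2]).round(2),'1-IoU',round(f,3),'conf',round(c[0][1],2)); return x
                ~^^^
IndexError: list index out of range
```

View pics/w3.png

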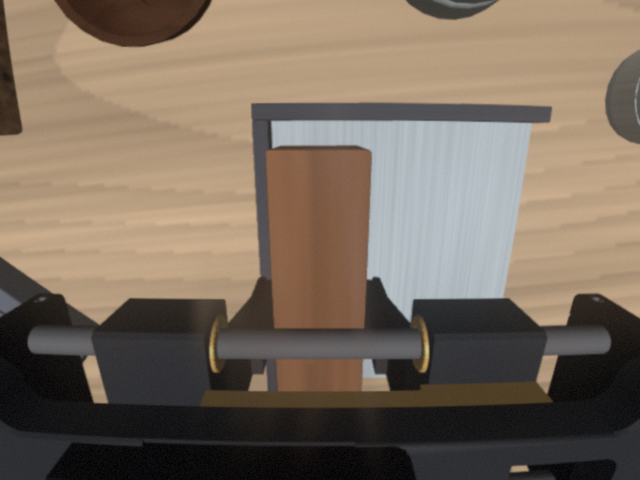

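Run:
```python
from h import *
im=cv2.imread('pics/w3.png')
print(atz('wrist',[[272,121],[533,123],[252,104],[551,107]],.028)); print(atz('wrist',[[272,121],[533,123]],.008))
print(proj('wrist',[[.67,.031,.028],[.67,.031,.008]]))
cv2.imwrite('pics/c3.png',cv2.resize(im[90:300,230:570],None,fx=2.3,fy=2.3))
```

```text
[[ 0.6721328   0.02860111  0.028     ]
 [ 0.6578562  -0.13572454  0.028     ]
 [ 0.68325392  0.03957273  0.028     ]
 [ 0.66693981 -0.1470609   0.028     ]]
[[ 0.67296961  0.03110809  0.008     ]
 [ 0.65740675 -0.14802249  0.008     ]]
[[268.59709237 124.9498073 ]
 [272.70403811 125.53491623]]
```

View pics/c3.png

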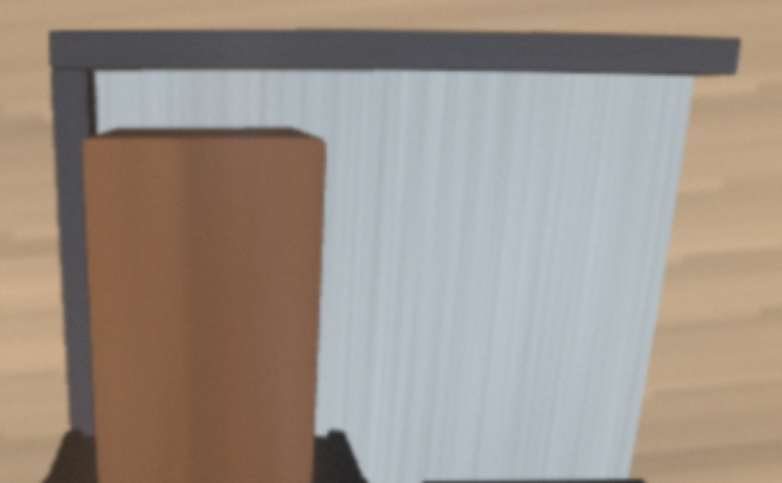

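carry_out:
  steps:
    - [[0.1,0,3],0]
    - [[0.1,0,4.5],0]
    - [[0.1,0,5.1],0]
    - [[0.1,0,5.1],0]
    - [[0.1,0,5.1],0]
    - [[0.1,0,5.1],0]

```text
time_s: 10.3
tcp_pos: [0.5824, 0.0076, 0.0155]
ee_rot: [[0.996, -0.089, 0.006], [-0.089, -0.996, -0.001], [0.006, 0.001, -1.0]]
wrist_force: [-0.0, 0.1, -1.3]
gripper_width: 0.516
```

carry_out:
  steps:
    - [[0,0,0.15],0]
    - [[0.4,-0.4,0.15],0]
    - [[0.7,-0.7,0.15],0]
    - [[0.7,-0.75,0.15],0]
    - [[0.7,-0.75,0.15],0]

```text
time_s: 10.8
tcp_pos: [0.5902, 0.0147, 0.014]
ee_rot: [[0.996, -0.089, 0.006], [-0.089, -0.996, -0.001], [0.006, 0.001, -1.0]]
wrist_force: [0.8, -1.0, -1.6]
gripper_width: 0.515
```

carry_out:
  steps:
    - [[0,-0.1,0],0]
    - [[0,-0.15,0],0]
    - [[0,-0.2,0],0]
    - [[0,-0.2,0],0]

```text
time_s: 11.2
tcp_pos: [0.5901, 0.0158, 0.0139]
ee_rot: [[0.996, -0.089, 0.005], [-0.089, -0.996, -0.002], [0.005, 0.002, -1.0]]
wrist_force: [1.0, -4.9, -2.3]
gripper_width: 0.515
```

carry_out:
  steps:
    - [[0.15,-0.05,0],0]
    - [[0.25,-0.05,0],0]
    - [[0.35,-0.05,0],0]
    - [[0.35,-0.05,0],0]
    - [[0.35,-0.05,0],0]

```text
time_s: 11.7
tcp_pos: [0.5921, 0.0156, 0.0138]
ee_rot: [[0.996, -0.09, 0.002], [-0.09, -0.996, -0.003], [0.002, 0.003, -1.0]]
wrist_force: [-3.7, -3.7, 1.0]
gripper_width: 0.513
```

carry_out:
  steps:
    - [[0.2,-0.1,0],0]
    - [[0.3,-0.15,0],0]
    - [[0.4,-0.2,0],0]
    - [[0.4,-0.2,0],0]

```text
time_s: 12.1
tcp_pos: [0.5918, 0.0156, 0.0138]
ee_rot: [[0.996, -0.09, -0.007], [-0.09, -0.996, -0.006], [-0.007, 0.006, -1.0]]
wrist_force: [-9.8, -4.8, 7.5]
gripper_width: 0.512
```

Run:
```python
from h import *
im=save('wrist','w4'); world2tool([.592,.016,.1])
cv2.imwrite('pics/c4.png',cv2.resize(im[80:300,200:560,::-1],None,fx=2.2,fy=2.2))
```

```text
shift cm [-0.05  0.01 -8.62] twist None F [-9.4 -5.4  7.4] t 12.15 tcp [0.5919 0.0156 0.0138] w 0.516
```

View pics/c4.png

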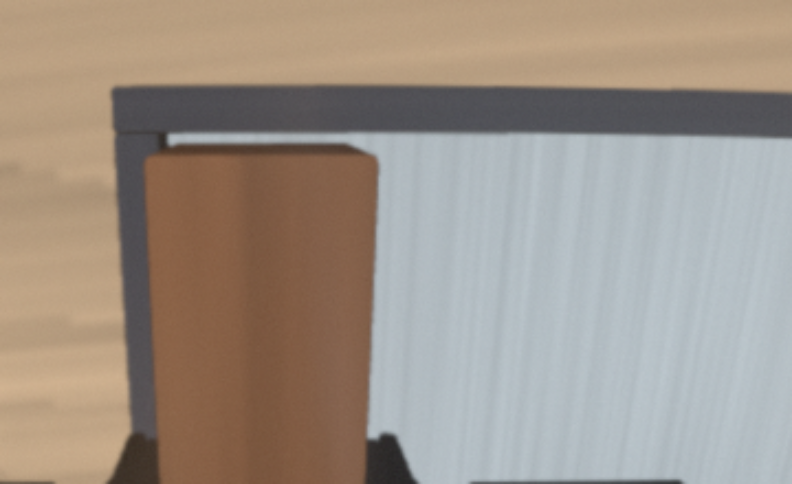

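Run:
```python
from h import *
f=lambda q:[[200+a/2.2,80+b/2.2] for a,b in q]
print('bar top end z.053',atz('wrist',f([[147,157],[377,160]]),.053))
print('bar bottom end z.008',atz('wrist',f([[172,146],[350,146]]),.008))
print('fence inner top .028',atz('wrist',f([[163,132],[780,137]]),.028), 'bottom', atz('wrist',f([[168,133],[500,134]]),.008))
```

```text
bar top end z.053 [[ 0.6689388   0.03042636  0.053     ]
 [ 0.6644676  -0.01230133  0.053     ]]
bar bottom end z.008 [[ 0.66867893  0.03060395  0.008     ]
 [ 0.66471484 -0.01263265  0.008     ]]
fence inner top .028 [[ 0.67260821  0.02993053  0.028     ]
 [ 0.66039388 -0.10750002  0.028     ]] bottom [[ 0.6718285   0.03119189  0.008     ]
 [ 0.66448069 -0.04950773  0.008     ]]
```

The crop shows the long blank touching the side fence on the left. It stands about 3.5 mm off the end fence, with a plate strip visible at crop rows 133–146. I'll unload it and push further in x.

carry_out:
  steps:
    - [[0,0.1,-0.1],0]
    - [[0,0.1,-0.15],0]
    - [[0.2,0.1,-0.15],0]
    - [[0.4,0.1,-0.15],0]
    - [[0.5,0.1,-0.15],0]
    - [[0.5,0.1,-0.15],0]

```text
time_s: 12.75
tcp_pos: [0.5948, 0.0145, 0.0147]
ee_rot: [[0.996, -0.09, -0.012], [-0.09, -0.996, -0.006], [-0.011, 0.007, -1.0]]
wrist_force: [-5.7, 2.3, 0.6]
gripper_width: 0.51
```

carry_out:
  steps:
    - [[0.15,0,0],0]
    - [[0.25,-0.05,0.05],0]
    - [[0.25,-0.15,0.1],0]
    - [[0.25,-0.25,0.1],0]
    - [[0.2,-0.25,0.1],0]
    - [[0,-0.1,0.05],0]

```text
time_s: 13.35
tcp_pos: [0.5946, 0.0148, 0.0142]
ee_rot: [[0.996, -0.091, -0.013], [-0.091, -0.996, -0.006], [-0.012, 0.007, -1.0]]
wrist_force: [-0.4, -0.9, -2.1]
gripper_width: 0.519
```

carry_out:
  steps:
    - [[0,0,0],0]
    - [[0,0,0],0]
    - [[0,0,0],0]
    - [[0,0,0],0]
    - [[0,0,0],0]
    - [[0,0,-3],0]
    - [[0,0,-7],0]
    - [[0,0,-10],0]
    - [[0,0,-10],0]
    - [[0,0,-10],0]
  gripper: 0.5

```text
time_s: 14.35
tcp_pos: [0.596, 0.0157, 0.1149]
ee_rot: [[0.996, -0.091, -0.011], [-0.091, -0.996, -0.005], [-0.01, 0.006, -1.0]]
wrist_force: [0.2, -0.6, -1.3]
gripper_width: 0.749
```

```bash
cat >> h.py <<'E'
cn=np.array([.672,.031]); th=np.radians(-5.0)
def incorner(p): 
    d=np.array(p[:2])-cn; c,s=np.cos(th),np.sin(th); return np.array([c*d[0]+s*d[1],-s*d[0]+c*d[1]])
def tow(v):
    c,s=np.cos(th),np.sin(th); return cn+[c*v[0]-s*v[1],s*v[0]+c*v[1]]
PL=[((-.08,-.0225,.008),(.08,.0225,.053))]; PS=[((-.055,-.0225,.008),(.055,.0225,.053))]
E
python3 - <<'E'
from h import *
s=r.sense();print(s['ee_rot'].round(4))
im=save('wrist','w5')
x=find('wrist','long_blank_mid',PL,[.59,.016,-.09]); print(incorner(x).round(4))
r.capture('top');x=find('top','long_blank_mid',PL,[.59,.016,-.09]); print(incorner(x).round(4))
world2tool([.496,-.3834,.2],-4.2)
E
```

```text
[[ 0.9958 -0.091  -0.011 ]
 [-0.0911 -0.9958 -0.0054]
 [-0.0105  0.0064 -0.9999]]
wrist long_blank_mid [0.5889 0.0154] yaw -5.29 1-IoU 0.083 conf 0.61
[-0.0814 -0.0228]
top long_blank_mid [ 0.4813 -0.0466] yaw 91.19 1-IoU 0.694 conf 0.41
[-0.1832 -0.094 ]
shift cm [-6.35 40.67 -8.3 ] twist -1.0 F [0.3 1.  0. ] t 14.55 tcp [0.5949 0.0153 0.1127] w 0.754
```

View pics/w5.png

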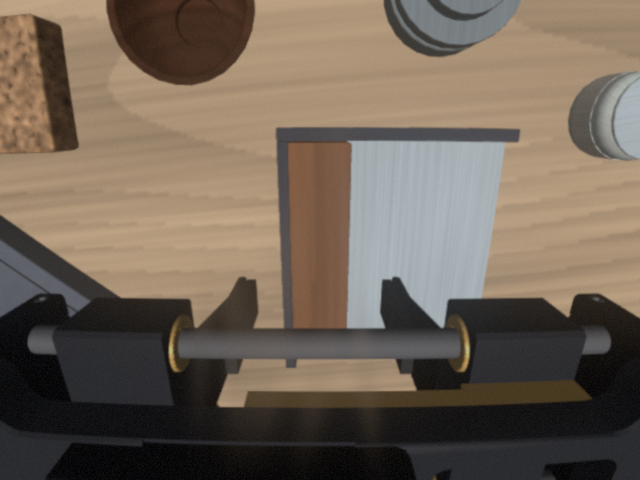

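The wrist view shows the long blank flush in the corner at (320,235), with its end at the end fence (row ≈140) and its side at the left fence. The fit gives (-0.081,-0.023). Next is the short blank.

carry_out:
  steps:
    - [[-6.3,40.7,-5],-1]
    - [[-6.3,40.7,-5],-1]
    - [[-6.3,40.7,-5],-1]
    - [[-6.3,40.7,-5],-1]
    - [[-6.3,40.7,-5],-1]
    - [[-6.3,40.7,-5],-1]
    - [[-6.3,40.7,-5],-1]
    - [[-6.3,40.7,-5],-1]
    - [[-6.3,40.7,-5],-1]
    - [[-6.3,40.7,-5],-1]
    - [[-6.3,40.7,-5],-1]
    - [[-6.3,40.7,-5],-1]
  gripper: 0.8

```text
time_s: 15.75
tcp_pos: [0.4962, -0.3824, 0.1664]
ee_rot: [[0.997, -0.072, -0.017], [-0.072, -0.997, -0.006], [-0.016, 0.007, -1.0]]
wrist_force: [-0.2, 0.3, -0.2]
gripper_width: 0.899
```

Run:
```python
from h import *
r.capture('wrist')
x=find('wrist','short_blank_mid',SB,[.496,-.3834,-.07])
world2tool([*x[:2],.005],np.degrees(x[2])); print(r.sense()['ee_rot'].round(4))
```

```text
wrist short_blank_mid [ 0.4984 -0.3831] yaw -4.47 1-IoU 0.039 conf 0.77
shift cm [ 0.44 -0.08 16.18] twist 0.4 F [ 0.  -0.3 -0.3] t 15.85 tcp [ 0.4965 -0.3825  0.1668] w 0.899
[[ 0.9973 -0.0713 -0.0159]
 [-0.0715 -0.9974 -0.0067]
 [-0.0154  0.0078 -0.9999]]
```

carry_out:
  steps:
    - [[0.2,0,5],0.4]
    - [[0.3,-0.1,10],0.4]
    - [[0.4,-0.1,15],0.4]
    - [[0.4,-0.1,16.1],0.4]
    - [[0.4,-0.1,16.1],0.4]
    - [[0.4,-0.1,16.1],0.4]

```text
time_s: 16.45
tcp_pos: [0.5001, -0.3835, 0.0082]
ee_rot: [[0.997, -0.077, -0.012], [-0.077, -0.997, -0.009], [-0.012, 0.01, -1.0]]
wrist_force: [-0.1, 0.6, -0.3]
gripper_width: 0.898
```

carry_out:
  steps:
    - [[0,0,0],0]
    - [[0,0,0],0]
    - [[0,0,0],0]
    - [[0,0,0],0]
    - [[0,0,0],0]
    - [[0,0,0],0]
    - [[0,0,0],0]
    - [[0,0,0],0]
  gripper: -1

```text
time_s: 17.25
tcp_pos: [0.5001, -0.3836, 0.0085]
ee_rot: [[0.997, -0.077, -0.012], [-0.077, -0.997, -0.009], [-0.012, 0.01, -1.0]]
wrist_force: [-0.2, -0.1, 3.4]
gripper_width: 0.512
```

Run:
```python
from h import *
print(tow([-.061,-.094])); world2tool([*(tow([-.061,-.094])),.075],-5); print(r.sense()['ee_rot'].round(4))
```

```text
[ 0.60303948 -0.0573258 ]
shift cm [  7.68 -33.26  -7.08] twist 0.6 F [-0.2 -0.1  3.4] t 17.25 tcp [ 0.5001 -0.3836  0.0085] w 0.512
[[ 0.997  -0.0767 -0.0123]
 [-0.0769 -0.997  -0.0093]
 [-0.0115  0.0102 -0.9999]]
```

carry_out:
  steps:
    - [[0,0,-4],0]
    - [[0,0,-7],0]
    - [[7.7,-33.3,-7],0.6]
    - [[7.7,-33.3,-7],0.6]
    - [[7.7,-33.3,-7],0.6]
    - [[7.7,-33.3,-7],0.6]
    - [[7.7,-33.3,-7],0.6]
    - [[7.7,-33.3,-7],0.6]
    - [[7.7,-33.3,-7],0.6]
    - [[7.7,-33.3,-7],0.6]
    - [[7.7,-33.3,-7],0.6]
    - [[7.7,-33.3,-7],0.6]

```text
time_s: 18.45
tcp_pos: [0.6025, -0.0575, 0.0736]
ee_rot: [[0.996, -0.088, -0.014], [-0.088, -0.996, -0.009], [-0.013, 0.011, -1.0]]
wrist_force: [-0.1, -0.2, -1.3]
gripper_width: 0.514
```

Run:
```python
from h import *
r.capture('wrist')
s=r.sense(); print(s['ee_rot'].round(4))
b=s['tcp_pos'][2]-.0085
x=find('wrist','short_blank_mid',[((-.055,-.0225,b),(.055,.0225,b+.045))],[*s['tcp_pos'][:2],-.09]); print(incorner(x).round(4))
world2tool([*s['tcp_pos'][:2],.0175],-5)
```

```text
[[ 0.996  -0.0887 -0.0135]
 [-0.0888 -0.996  -0.0094]
 [-0.0126  0.0106 -0.9999]]
wrist short_blank_mid [ 0.6001 -0.0572] yaw -5.1 1-IoU 0.214 conf 0.9
[-0.0639 -0.0941]
shift cm [ 0.06 -0.08  5.65] twist -0.1 F [-0.6 -0.2 -1.8] t 18.55 tcp [ 0.6027 -0.0582  0.074 ] w 0.512
```

carry_out:
  steps:
    - [[0,-0.1,3],0]
    - [[0,-0.1,5],0]
    - [[0,-0.1,5.6],0]
    - [[0.3,-0.1,5.6],0]
    - [[0.6,-0.1,5.6],0]
    - [[0.6,-0.1,5.6],0]
    - [[0.6,-0.1,5.6],0]

```text
time_s: 19.25
tcp_pos: [0.6084, -0.0584, 0.0183]
ee_rot: [[0.996, -0.089, -0.012], [-0.09, -0.996, -0.009], [-0.011, 0.01, -1.0]]
wrist_force: [-0.4, -0.3, -2.2]
gripper_width: 0.512
```

carry_out:
  steps:
    - [[0.15,0,0],0]
    - [[0.3,0,0],0]
    - [[0.5,0,0],0]
    - [[0.5,0,0],0]
    - [[0.5,0,0],0]

```text
time_s: 19.75
tcp_pos: [0.6118, -0.059, 0.0179]
ee_rot: [[0.996, -0.09, -0.015], [-0.09, -0.996, -0.009], [-0.015, 0.011, -1.0]]
wrist_force: [-5.5, 1.8, 1.2]
gripper_width: 0.515
```

carry_out:
  steps:
    - [[0,0,0],0]
    - [[0,0,0],0]
    - [[0,0,0],0]
    - [[0,0,0],0]
    - [[0,0,-3],0]
    - [[0,0,-6],0]
    - [[0,0,-6],0]
  gripper: 0.3

```text
time_s: 20.45
tcp_pos: [0.6168, -0.0582, 0.0829]
ee_rot: [[0.996, -0.088, -0.005], [-0.088, -0.996, -0.009], [-0.004, 0.01, -1.0]]
wrist_force: [0.4, 0.2, 0.6]
gripper_width: 0.653
```

Run:
```python
from h import *
r.capture('wrist'); s=r.sense(); print(s['ee_rot'].round(4))
x=find('wrist','short_blank_mid',PS,[.61,-.059,-.09]); print(incorner(x).round(4))
x=find('wrist','long_blank_mid',PL,[.589,.0155,-.09]); print(incorner(x).round(4))
world2tool([*tow([-.055,-.145]),.075],-5)
world2tool([*tow([-.055,-.145]),.017],-5)
```

```text
[[ 0.996  -0.0893 -0.0091]
 [-0.0894 -0.996  -0.0087]
 [-0.0083  0.0095 -0.9999]]
wrist short_blank_mid [ 0.6037 -0.0581] yaw -4.86 1-IoU 0.142 conf 0.9
[-0.0602 -0.0947]
wrist long_blank_mid [0.5859 0.014 ] yaw -6.31 1-IoU 0.418 conf 0.91
[-0.0843 -0.0244]
shift cm [-0.33  5.08  0.32] twist -0.2 F [ 0.   0.1 -0.3] t 20.6 tcp [ 0.6125 -0.0583  0.0776] w 0.647
shift cm [-0.24  5.02  6.12] twist -0.2 F [ 0.   0.1 -0.3] t 20.6 tcp [ 0.6125 -0.0583  0.0776] w 0.647
```

carry_out:
  steps:
    - [[-0.3,5.2,0],0]
    - [[-0.3,5.2,0],0]
    - [[-0.3,5.2,0],0]
    - [[-0.3,5.2,0],0]
    - [[-0.3,5.2,0],0]
    - [[-0.3,5.2,0],0]
    - [[-0.3,5.2,0],0]
    - [[-0.3,5.2,0],0]
    - [[-0.3,5.2,0],0]
    - [[-0.3,5.2,0],0]
    - [[-0.3,5.2,4],0]
    - [[-0.3,5.2,6.1],0]
    - [[-0.3,5.2,6.1],0]
    - [[-0.3,5.2,6.1],0]
  gripper: -1

```text
time_s: 22.0
tcp_pos: [0.6044, -0.1105, 0.0176]
ee_rot: [[0.996, -0.089, -0.015], [-0.09, -0.996, -0.01], [-0.014, 0.011, -1.0]]
wrist_force: [0.1, 0.9, 0.9]
gripper_width: 0.007
```

Run:
```python
from h import *
r.capture('wrist')
x=find('wrist','short_blank_mid',PS,[.61,-.059,-.09]); print(incorner(x).round(4))
s=r.sense();print(incorner(s['tcp_pos']).round(4))
world2tool([*tow([-.055,-.110]),.017],-5)
```

```text
wrist short_blank_mid [ 0.6091 -0.0568] yaw -7.9 1-IoU 0.434 conf 0.57
[-0.055 -0.093]
[-0.0541 -0.1466]
shift cm [-0.1  -3.67  0.15] twist -0.1 F [ 0.2  0.8 -0.5] t 22.1 tcp [ 0.6053 -0.1104  0.0189] w 0.004
```

carry_out:
  steps:
    - [[-0.1,-0.8,0.1],0]
    - [[-0.1,-1.6,0.1],0]
    - [[-0.1,-2.2,0.1],0]
    - [[-0.1,-2.7,0.1],0]
    - [[-0.1,-3.1,0.1],0]
    - [[-0.1,-3.5,0.1],0]
    - [[-0.1,-3.7,0.1],0]
    - [[-0.1,-3.7,0.1],0]

```text
time_s: 22.9
tcp_pos: [0.6076, -0.073, 0.0173]
ee_rot: [[0.996, -0.089, -0.013], [-0.09, -0.996, -0.009], [-0.012, 0.01, -1.0]]
wrist_force: [0.1, 0.1, 0.4]
gripper_width: 0.005
```

carry_out:
  steps:
    - [[0,-0.2,0],0]
    - [[0,-0.4,0],0]
    - [[0,-0.6,0],0]
    - [[0,-0.6,0],0]
    - [[0,-0.6,0],0]

```text
time_s: 23.4
tcp_pos: [0.6081, -0.0668, 0.0171]
ee_rot: [[0.996, -0.089, -0.012], [-0.09, -0.996, -0.008], [-0.012, 0.01, -1.0]]
wrist_force: [0.3, -0.7, 0.3]
gripper_width: 0.006
```

carry_out:
  steps:
    - [[0,-0.2,0],0]
    - [[0,-0.4,0],0]
    - [[0,-0.6,0],0]
    - [[0,-0.6,0],0]

```text
time_s: 23.8
tcp_pos: [0.6084, -0.0629, 0.0173]
ee_rot: [[0.996, -0.089, -0.013], [-0.089, -0.996, -0.011], [-0.012, 0.012, -1.0]]
wrist_force: [0.3, -8.3, 1.0]
gripper_width: 0.008
```

Run:
```python
from h import *
im=save('top','t6');print(incorner(r.sense()['tcp_pos']))
im=save('wrist','w6'); cv2.imwrite('pics/c6.png',im[60:400,150:550,::-1].repeat(1,0))
```

```text
[-0.05513435 -0.09907714]
```

View pics/c6.png

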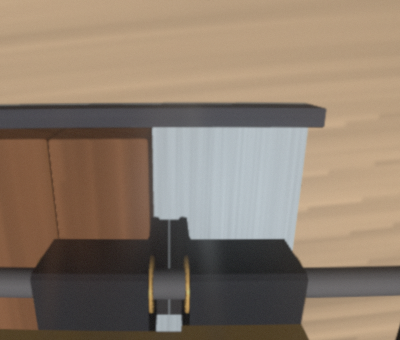

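The crop shows the short blank flush against the long one (seam at x≈53), with both ends close under the end fence at row ≈130. The finger presses on its outer side with 8 N.

Run:
```python
from h import *
im=cv2.imread('pics/w6.png')
for c in (180,195,220,240,290): print(c,[int(v) for v in im[160:205,c].sum(1)])
```

```text
180 [480, 475, 449, 395, 310, 216, 161, 143, 165, 198, 226, 225, 237, 227, 232, 233, 239, 236, 236, 228, 236, 230, 222, 219, 233, 228, 225, 214, 183, 164, 170, 172, 173, 175, 175, 168, 167, 180, 201, 250, 283, 288, 289, 290, 286]
195 [474, 477, 447, 374, 282, 213, 159, 148, 171, 213, 228, 231, 232, 236, 235, 243, 241, 245, 235, 228, 231, 225, 228, 230, 224, 223, 228, 209, 179, 164, 159, 153, 164, 168, 173, 176, 171, 167, 179, 198, 247, 260, 267, 274, 272]
220 [474, 468, 439, 359, 287, 201, 156, 157, 181, 217, 238, 232, 233, 235, 233, 244, 234, 241, 232, 234, 233, 231, 231, 234, 235, 229, 226, 204, 182, 162, 164, 177, 165, 158, 162, 168, 172, 165, 189, 230, 253, 264, 264, 270, 268]
240 [468, 460, 432, 334, 242, 177, 154, 161, 189, 222, 233, 233, 241, 236, 240, 240, 237, 234, 232, 234, 230, 229, 228, 239, 231, 233, 226, 193, 157, 158, 171, 164, 161, 173, 169, 169, 159, 166, 188, 224, 251, 264, 268, 271, 270]
290 [483, 471, 413, 324, 257, 190, 174, 184, 212, 235, 241, 245, 239, 247, 252, 245, 251, 245, 239, 243, 244, 243, 248, 238, 251, 245, 241, 222, 204, 193, 194, 202, 198, 193, 191, 192, 197, 210, 234, 277, 294, 299, 300, 298, 299]
```

Run:
```python
from h import *
for c in (180,220,290):
    print(incorner(atz('wrist',[[c,199]],.053)[0]).round(4),incorner(atz('wrist',[[c,187.5]],.028)[0]).round(4))
```

```text
[ 0.0005 -0.0378] [ 0.0013 -0.0285]
[ 0.0003 -0.0555] [ 0.0011 -0.049 ]
[ 0.     -0.0861] [ 0.0008 -0.0844]
```

carry_out:
  steps:
    - [[0,1.5,0],0]
    - [[0,3,0],0]
    - [[0,3,-5],0]
    - [[0,3,-10],0]
    - [[0,3,-15],0]
    - [[0,0,-19],5]
    - [[-1,-4,-22],10]
    - [[-2,-8,-25],15]
    - [[-3,-12,-28],20]
    - [[-4,-16,-31],25]
    - [[-5,-20,-34],30]
    - [[-6,-24,-37],35]
    - [[-7,-28,-40],40]
    - [[-8,-32,-42],40]
    - [[-9,-36,-43],40]
    - [[-9.5,-40,-43],40]
    - [[-10,-41,-43],40]
    - [[-10,-41,-43],40]

```text
time_s: 25.7
tcp_pos: [0.5509, 0.3605, 0.4417]
ee_rot: [[0.707, -0.707, -0.016], [-0.707, -0.707, -0.012], [-0.002, 0.02, -1.0]]
wrist_force: [0.4, -0.6, -0.3]
gripper_width: 0.003
```

Run:
```python
from h import *
s=r.sense(); print(s['joints'],s['tcp_pos'],s['ee_rot'].round(3))
world2tool([.1,.65,.45],-45);world2tool([-.35,.6,.45],-45)
# short/long check and lamp axis
r.capture('top'); 
x=find('top','short_blank_mid',PS,[*tow([-.055,-.0675]),-.09]);print(incorner(x).round(4))
x=find('top','long_blank_mid',PL,[*tow([-.08,-.0225]),-.09]);print(incorner(x).round(4))
print('rack',atz('scene',[[475,85],[548,155],[520,160],[525,190],[640,150]],.1).round(2))
```

```text
[  47.15601659   24.55575741   37.83190929   -0.18103513 -104.41148396
   -2.19580117] [0.55086944 0.36045361 0.44168577] [[ 0.707 -0.707 -0.016]
 [-0.707 -0.707 -0.012]
 [-0.002  0.02  -1.   ]]
shift cm [-52.36  11.42  -0.48] twist 0.0 F [ 0.4 -0.6 -0.3] t 25.7 tcp [0.5509 0.3605 0.4417] w 0.003
shift cm [-80.64  46.76   0.29] twist 0.0 F [ 0.4 -0.6 -0.3] t 25.7 tcp [0.5509 0.3605 0.4417] w 0.003
top short_blank_mid [ 0.608  -0.0316] yaw -5.82 1-IoU 0.05 conf 0.66
[-0.0583 -0.068 ]
top long_blank_mid [0.5885 0.0164] yaw -3.64 1-IoU 0.123 conf 0.72
[-0.0819 -0.0218]
rack [[0.07 0.64 0.1 ]
 [0.44 0.71 0.1 ]
 [0.43 0.61 0.1 ]
 [0.54 0.56 0.1 ]
 [0.52 1.   0.1 ]]
```

carry_out:
  steps:
    - [[-5,0.5,0],0]
    - [[-10,1,0],0]
    - [[-15,2,0],0]
    - [[-20,3,0],0]
    - [[-25,4,0],0]
    - [[-30,5.5,0],0]
    - [[-35,7,0],0]
    - [[-40,8.5,0],0]
    - [[-45,10,0],0]
    - [[-50,12,0],0]
    - [[-54,15,0],0]
    - [[-58,18,0],0]
    - [[-62,22,0],0]
    - [[-66,26,0],0]
    - [[-70,30,0],0]
    - [[-73,34,0],0]
    - [[-76,38,0],0]
    - [[-79,42,0],0]
    - [[-82,46,0],0]
    - [[-82,46,0],0]
  gripper: 1

```text
time_s: 27.85
tcp_pos: [-0.3535, 0.615, 0.4532]
ee_rot: [[0.704, -0.71, -0.014], [-0.71, -0.704, -0.011], [-0.002, 0.017, -1.0]]
wrist_force: [0.1, 0.2, -0.5]
gripper_width: 0.995
```

Run:
```python
from h import *
s=r.sense(); print(s['joints'],s['tcp_pos'],s['ee_rot'].round(3))
a=np.radians(s['joints'][0]); print(np.degrees(np.arctan2(s['tcp_pos'][1],s['tcp_pos'][0])), s['ee_rot'].T@[np.cos(a),np.sin(a),0])
```

```text
[ 132.4373903    31.34431277   51.02630535   -1.05222363 -109.6066519
  -88.00445316] [-0.35351479  0.61497911  0.45324308] [[ 0.704 -0.71  -0.014]
 [-0.71  -0.704 -0.011]
 [-0.002  0.017 -1.   ]]
119.89202572935685 [-0.99915826 -0.04100227  0.00126144]
```

carry_out:
  steps:
    - [[-80,0,0],0]
    - [[-80,0,0],0]
    - [[-80,0,0],0]
    - [[-80,0,0],0]
    - [[-80,0,0],0]
    - [[-80,0,0],0]
    - [[-80,0,0],0]
    - [[-80,0,0],0]
    - [[-80,0,0],0]
    - [[-80,0,0],0]
    - [[-80,0,0],0]
    - [[-80,0,0],0]

```text
time_s: 29.05
tcp_pos: [-0.5301, 0.7246, 0.2871]
ee_rot: [[0.704, -0.71, -0.033], [-0.71, -0.704, 0.02], [-0.038, 0.01, -0.999]]
wrist_force: [-0.2, 0.4, -0.9]
gripper_width: 0.999
```

Run:
```python
from h import *
s=r.sense(); print(s['joints'],s['tcp_pos'],s['ee_rot'].round(3))
```

```text
[ 136.25351836   58.30580776   80.60351805   -0.53346477 -110.12066655
  -91.67449121] [-0.53008826  0.72459885  0.28714063] [[ 0.704 -0.71  -0.033]
 [-0.71  -0.704  0.02 ]
 [-0.038  0.01  -0.999]]
```

carry_out:
  steps:
    - [[4,-1,-3],-8.5]
    - [[8,-3,-6],-17]
    - [[12,-5,-9],-25.5]
    - [[16,-7,-12],-34]
    - [[20,-9,-15],-42.5]
    - [[25,-11,-18],-51]
    - [[30,-13,-20],-59.5]
    - [[35,-15,-22],-68]
    - [[39,-17,-24],-76.5]
    - [[44,-19,-26],-85]
    - [[48,-21,-28],-93.5]
    - [[53,-23,-30],-102]
    - [[57,-25,-31],-110.5]
    - [[62,-27,-32],-119]
    - [[66,-29,-34],-127.5]
    - [[71,-31,-36],-136]
    - [[75,-33,-38],-144.5]
    - [[80,-35,-40],-153]
    - [[84,-37,-42],-161]
    - [[89,-39,-44],-168]

```text
time_s: 31.05
tcp_pos: [0.2863, 0.3994, 0.6528]
ee_rot: [[-0.489, 0.872, -0.032], [0.872, 0.49, 0.023], [0.035, -0.017, -0.999]]
wrist_force: [-0.6, 1.4, 0.4]
gripper_width: 0.999
```

Run:
```python
from h import *
s=r.sense(); print(s['joints'],s['tcp_pos'],s['ee_rot'].round(3))
world2tool([.5,.3,.7],132)
```

```text
[  71.78642392   14.93074881   56.75891996   -2.87769892 -131.14713681
  135.60561671] [0.28634278 0.39941733 0.65284189] [[-0.489  0.872 -0.032]
 [ 0.872  0.49   0.023]
 [ 0.035 -0.017 -0.999]]
shift cm [-18.94  13.68  -5.63] twist -12.7 F [-0.6  1.4  0.4] t 31.05 tcp [0.2863 0.3994 0.6528] w 0.999
```

carry_out:
  steps:
    - [[-5,3.5,-1],-3]
    - [[-9,7,-2],-6]
    - [[-13,10,-2],-9]
    - [[-17,13,-2],-12]
    - [[-19,14,-2],-15]
    - [[-19,14,-2],-23]
    - [[-19,14,-2],-31]
    - [[-19,14,-2],-39]
    - [[-19,14,-2],-47]
    - [[-19,14,-2],-55]
    - [[-19,14,-2],-60]
    - [[-19,14,-2],-60]

```text
time_s: 32.25
tcp_pos: [0.3566, 0.3487, 0.6723]
ee_rot: [[-0.921, 0.327, -0.213], [0.319, 0.945, 0.072], [0.225, -0.002, -0.974]]
wrist_force: [0.2, 0.5, -0.1]
gripper_width: 1.003
```

```bash
cat >> h.py <<'E'
def st():
    s=r.sense(); z=s['ee_rot'][:,2]; y=s['ee_rot'][:,1]
    print('J',s['joints'].round(1),'p',s['tcp_pos'].round(3),'z',z.round(3),'tilt',np.degrees(np.arccos(-z[2])).round(1),'az',np.degrees(np.arctan2(z[1],z[0])).round(),'y',y.round(3),'t',s['time_s'],'F',np.round(s['wrist_force'],1))
E
python3 -c "
from h import *
st()"
```

```text
J [  53.1   24.    80.6  -24.1 -148.5  177.4] p [0.357 0.349 0.672] z [-0.213  0.072 -0.974] tilt 13.0 az 161.0 y [ 0.327  0.945 -0.002] t 32.25 F [ 0.2  0.5 -0.1]
```

carry_out:
  steps:
    - [[-3,5,0],-8]
    - [[-5,10,0],-16]
    - [[-5,14,0],-25]
    - [[-5,14,0],-34]
    - [[-5,14,0],-43]
    - [[-5,14,0],-52]
    - [[-5,14,0],-60]
    - [[-5,14,0],-60]

```text
time_s: 33.05
tcp_pos: [0.2242, 0.4098, 0.6805]
ee_rot: [[-0.867, -0.213, -0.45], [-0.24, 0.971, 0.001], [0.437, 0.109, -0.893]]
wrist_force: [-0.0, -0.0, -0.0]
gripper_width: 1.001
```

```bash
python3 -c "
from h import *
st()"
```

```text
J [  57.1   22.2   80.6  -55.6 -152.7  177.4] p [0.224 0.41  0.68 ] z [-0.45   0.001 -0.893] tilt 26.8 az 180.0 y [-0.213  0.971  0.109] t 33.05 F [-0. -0. -0.]
```

```bash
cat > kin.py <<'E'
import numpy as np
from scipy.optimize import least_squares
from scipy.spatial.transform import Rotation as Ro
D=[([87.067,22.042,.453,0,-68.411,-14.817],[.1905,.5952,.1999]),
([47.156,24.556,37.832,-.181,-104.411,-2.196],[.55087,.36045,.44169]),
([132.437,31.344,51.026,-1.052,-109.607,-88.004],[-.35351,.61498,.45324]),
([136.2535,58.3058,80.6035,-.5335,-110.1207,-91.6745],[-.53009,.7246,.28714]),
([71.7864,14.9307,56.7589,-2.8777,-131.1471,135.6056],[.28634,.39942,.65284]),
([53.1,24.0,80.6,-24.1,-148.5,177.4],[.3566,.3487,.6723]),([57.1,22.2,80.6,-55.6,-152.7,177.4],[.2242,.4098,.6805])]
lo=np.array([-179.83,-69.29,-61.27,-181.25,-171.15,-177.46]);hi=np.array([179.83,118.12,80.66,117.63,-9.14,177.46])
def rot(q):
    q=np.radians(q); A=Ro.from_rotvec
    R1=A([0,0,q[0]]);R2=R1*A([0,q[1],0]);R3=R1*A([0,q[1]-q[2],0]);R=R3*A([q[3],0,0])*A([0,-q[4],0])*A([q[5],0,0])
    return R1,R2,R3,R
C=np.array([[0,0,1],[0,-1,0],[1,0,0]],float) # columns: tool axes at q6=0 in link frame (guess)
def fk(q,P):
    R1,R2,R3,R=rot(q)
    p=R1.apply([P[0],P[1],P[2]])+R2.apply([P[3],0,P[4]])+R3.apply([P[5],0,P[6]])+R.apply([P[7],0,0])
    return p,R.as_matrix()
sol=least_squares(lambda P:np.concatenate([fk(q,P)[0]-p for q,p in D]),[0,-.16,.3,0,.4,.4,0,.25])
P=sol.x
E
python3 - <<'E'
from kin import *
np.set_printoptions(precision=4,suppress=True)
print(P,sol.fun.reshape(-1,3))
print(fk(D[6][0],P)[1]); print(fk(D[0][0],P)[1])
E
```

```text
[ 0.0074 -0.1546 -0.6348 -0.0334  0.6019  0.4293  0.0159 -0.4009] [[-0.005   0.0036 -0.0065]
 [ 0.0032  0.0114 -0.0002]
 [-0.0034 -0.0058  0.0038]
 [ 0.0003 -0.0083  0.0009]
 [-0.0179 -0.0298  0.0013]
 [-0.0172 -0.0117  0.0142]
 [ 0.0572  0.0198 -0.0135]]
[[ 0.1847  0.1369 -0.9732]
 [-0.4112 -0.8886 -0.2031]
 [-0.8926  0.4377 -0.1078]]
[[ 0.     -0.9786 -0.2059]
 [-0.     -0.2059  0.9786]
 [-1.     -0.     -0.    ]]
```

```bash
sed -i 's/A(\[q\[3\],0,0\])/A([-q[3],0,0])/; s/A(\[q\[5\],0,0\])/A([-q[5],0,0])/' kin.py
python3 - <<'E'
from kin import *
np.set_printoptions(precision=4,suppress=True)
print(P,np.abs(sol.fun).max())
E0=np.array([[.9524,-.3049,0],[-.3049,-.9524,0],[0,0,-1]]); E6=np.array([[-0.867,-0.213,-0.45],[-0.24,0.971,0.001],[0.437,0.109,-0.893]])
print(fk(D[0][0],P)[1].T@E0); print(fk(D[6][0],P)[1].T@E6)
E
```

```text
[ 0.0858 -0.1509  0.264  -0.0039  0.5282  0.3527 -0.0373  0.3611] 0.07336676830582883
[[ 0.  0.  1.]
 [-1.  0.  0.]
 [-0. -1.  0.]]
[[ 0.0008 -0.0014  1.    ]
 [-1.0001  0.0001  0.0011]
 [ 0.0006 -1.     -0.0008]]
```

```bash
python3 - <<'E'
s=open('kin.py').read()
s=s.replace("+R.apply([P[7],0,0])","+R4.apply([P[8],P[9],P[10]])+R5.apply([P[7],P[11],P[12]])").replace("return R1,R2,R3,R\n","return R1,R2,R3,R,R3*A([-q[3],0,0]),R3*A([-q[3],0,0])*A([0,-q[4],0])\n").replace("R1,R2,R3,R=rot(q)","R1,R2,R3,R,R4,R5=rot(q)").replace("0,.25])","0,.25,0,0,0,0,0])").replace("for q,p in D])","for q,p in D]+[1e-3*P])")
s+="\nK=np.array([[0,0,1.],[-1,0,0],[0,-1,0]])\ndef pose(q):\n    p,R=fk(q,P); return p,R@K\n"
open('kin.py','w').write(s)
E
python3 - <<'E'
from kin import *
np.set_printoptions(precision=4,suppress=True)
print(P,np.abs(sol.fun[:21]).max()); print(sol.fun[:21].reshape(-1,3))
E
```

```text
[ 0.001  -0.0008  0.156  -0.0002  0.565   0.2109  0.0031  0.3247  0.2109
 -0.0795 -0.0032 -0.0795 -0.0008] 0.00012001286203366934
[[ 0.     -0.      0.    ]
 [ 0.0001  0.0001  0.    ]
 [ 0.      0.      0.    ]
 [ 0.     -0.     -0.    ]
 [ 0.     -0.0001 -0.    ]
 [-0.0001  0.0001  0.0001]
 [ 0.0001 -0.     -0.0001]]
```

```bash
cat > lamp.py <<'E'
from h import *
S=3;M={}
for cam,rect in (('top',(45,150,155,145)),('scene',(400,145,115,115))):
    im=cv2.imread(f'pics/{cam}0.png'); m=np.zeros(im.shape[:2],np.uint8)
    cv2.grabCut(im,m,rect,np.zeros((1,65)),np.zeros((1,65)),6,cv2.GC_INIT_WITH_RECT)
    b=((m==1)|(m==3)).astype(np.uint8); n,l,s,_=cv2.connectedComponentsWithStats(b); b=(l==1+s[1:,4].argmax()).astype(np.uint8)
    M[cam]=cv2.resize(b,None,fx=S,fy=S,interpolation=cv2.INTER_NEAREST); print(cam,b.sum())
def hulls(p):
    x,y,t,kx,a,xt,b,d=p; c,s=np.cos(t),np.sin(t)
    sl=.643/.766; px=kx+.047*.643; h=lambda X:max(.005,.080+(X-px)*sl)
    prof=[(-a,0),(-a,h(-a)),(xt,h(xt)),(b,h(xt)),(b,0)]
    con=np.array([(X,Y,Z) for X,Z in prof for Y in (-.1,.1)]); bar=np.array([(X,Y,Z) for X in (-.02-d/2,-.02+d/2) for Y in (-.12,.12) for Z in (.175,.22)])
    return [np.c_[q[:,0]*c-q[:,1]*s+x,q[:,0]*s+q[:,1]*c+y,q[:,2]] for q in (con,bar)]
def cost(p):
    f=0
    for cam in M:
        im=np.zeros_like(M[cam])
        for q in hulls(p): cv2.fillConvexPoly(im,cv2.convexHull(np.round((proj(cam,q)+.5)*S*16-8).astype(np.int32)),1,shift=4)
        f+=1-(im&M[cam]).sum()/(im|M[cam]).sum()
    return f
p0=np.array([.515,.331,np.radians(135),-.053,.12,.0,.05,.045])
for k in range(3):
    sx=np.vstack([p0,p0+np.diag([.01,.01,.1,.01,.02,.02,.02,.01])]); o=minimize(cost,p0,method='Nelder-Mead',options=dict(initial_simplex=sx,maxiter=600,xatol=1e-4,fatol=1e-4)); p0=o.x
print(o.x.round(4),np.degrees(o.x[2]).round(2),o.fun)
c=np.array([np.cos(o.x[2]),np.sin(o.x[2])]); print('knob', o.x[:2]+c*o.x[3])
E
python3 lamp.py
```

```text
top 9296
scene 5350
[ 0.5149  0.3397  2.3647 -0.0595  0.1018  0.0284  0.0946  0.0557] 135.49 0.13482829096198046
knob [0.55737513 0.29791623]
```

```bash
cat >> kin.py <<'E'
def ik(p,R,q0,w=.3,free=None):
    def f(q):
        a,B=pose(q); e=Ro.from_matrix(R@B.T).as_rotvec()
        return np.r_[a-p,w*e]
    o=least_squares(f,np.clip(q0,lo+.05,hi-.05),bounds=(lo,hi),x_scale=30.); return o.x,np.linalg.norm(o.fun)
a=np.radians(-44.5); AX=np.array([.643*np.cos(a),.643*np.sin(a),.766]); YL=np.array([-np.sin(a),np.cos(a),0])
KN=np.array([.556,.298,.116])
def toolR(y): z=-AX; return np.c_[np.cross(y,z),y,z]
E
python3 - <<'E'
from kin import *
np.set_printoptions(precision=1,suppress=True)
rng=np.random.default_rng(0)
for sgn in (1,-1):
    S=set()
    for k in range(60):
        q,e=ik(KN-AX*.028,toolR(sgn*YL),rng.uniform(lo,hi))
        if e<1e-4: S.add(tuple(q.round(0)))
    print(sgn,S)
    for s in list(S):
        for d in (.0,.08,.15): print(d,ik(KN+AX*d,toolR(sgn*YL),np.array(s)))
E
```

```text
1 {(np.float64(24.0), np.float64(38.0), np.float64(15.0), np.float64(-37.0), np.float64(-85.0), np.float64(-149.0))}
0.0 (array([  22.3,   38.1,   17.3,  -36.2,  -88. , -149.3]), np.float64(9.683198732785116e-10))
0.08 (array([  18.7,   37.7,   25.7,  -35.3,  -97.1, -151.7]), np.float64(9.970425905021145e-09))
0.15 (array([  15.7,   38.6,   34.9,  -35.4, -105.6, -154.1]), np.float64(9.241257931300674e-10))
-1 {(np.float64(24.0), np.float64(38.0), np.float64(15.0), np.float64(-37.0), np.float64(-85.0), np.float64(31.0))}
0.0 (array([ 22.3,  38.1,  17.3, -36.2, -88. ,  30.7]), np.float64(9.53474421364974e-10))
0.08 (array([ 18.7,  37.7,  25.7, -35.3, -97.1,  28.3]), np.float64(9.716456485380389e-09))
0.15 (array([  15.7,   38.6,   34.9,  -35.4, -105.6,   25.9]), np.float64(8.691053812499353e-10))
```

```bash
cat >> kin.py <<'E'
def rows(q,steps,w,clamp=True):
    p0,R0=pose(q); q=np.array(q,float); cp,cR=p0.copy(),R0.copy()
    for sh,tw in steps:
        tp=p0+R0@np.array(sh)/100; tR=R0@Ro.from_rotvec([0,0,np.radians(tw)]).as_matrix()
        bp,bR=pose(q) if clamp else (cp,cR)
        d=tp-bp; d*=min(1,.05/max(1e-9,np.linalg.norm(d))); e=Ro.from_matrix(tR@bR.T).as_rotvec(); e*=min(1,np.radians(8.59)/max(1e-9,np.linalg.norm(e)))
        cp=bp+d; cR=Ro.from_rotvec(e).as_matrix()@bR
        q,_=ik(cp,cR,q,w)
    return q
def info(q):
    p,R=pose(q); z=R[:,2]; return f"{np.round(q,1)} p{p.round(3)} tilt{np.degrees(np.arccos(-z[2])):.1f} az{np.degrees(np.arctan2(z[1],z[0])):.0f} err{np.degrees(np.arccos(np.clip(-z@AX,-1,1))):.1f}"
E
cat > s.py <<'E'
from kin import *
A=[[[-5,3.5,-1],-3],[[-9,7,-2],-6],[[-13,10,-2],-9],[[-17,13,-2],-12],[[-19,14,-2],-15]]+[[[-19,14,-2],-t] for t in (23,31,39,47,55,60,60)]
B=[[[-3,5,0],-8],[[-5,10,0],-16]]+[[[-5,14,0],-t] for t in (25,34,43,52,60,60)]
print('real',info(D[5][0]));print('real',info(D[6][0]))
for cl in (True,False):
    for w in (.1,.3,1.):
        print(cl,w,info(rows(D[4][0],A,w,cl)),'|',info(rows(D[5][0],B,w,cl)))
E
python3 s.py
```

```text
real [  53.1   24.    80.6  -24.1 -148.5  177.4] p[0.356 0.349 0.672] tilt13.0 az162 err28.8
real [  57.1   22.2   80.6  -55.6 -152.7  177.4] p[0.224 0.41  0.68 ] tilt26.8 az-180 err27.1
True 0.1 [  37.7   26.1   80.7  -21.2 -135.4  177.5] p[0.499 0.302 0.662] tilt16.3 az102 err27.6 | [  41.1   27.7   80.7  -41.9 -126.2  177.5] p[0.445 0.465 0.659] tilt33.6 az118 err12.2
True 0.3 [  38.9   26.8   80.7  -24.6 -140.2  177.5] p[0.474 0.307 0.65 ] tilt15.5 az125 err24.9 | [  40.8   28.8   80.7  -49.7 -134.   177.5] p[0.409 0.455 0.638] tilt33.5 az137 err6.5
True 1.0 [  80.3   19.1   80.7   -9.5 -150.9  177.5] p[0.199 0.383 0.724] tilt4.6 az166 err36.1 | [  87.3   11.4   80.7  -38.7 -153.6  177.5] p[0.05  0.354 0.757] tilt16.2 az176 err29.3
False 0.1 [  33.7   26.1   80.7  -32.3 -137.7  177.5] p[0.487 0.304 0.655] tilt21.1 az118 err20.6 | [  30.6   31.    80.7  -71.  -132.   177.5] p[0.423 0.457 0.648] tilt48.2 az140 err8.7
False 0.3 [  40.5   26.3   80.7  -35.7 -148.9  177.5] p[0.415 0.315 0.646] tilt19.9 az158 err22.7 | [  38.1   30.9   80.7  -87.3 -161.9  177.5] p[0.324 0.375 0.624] tilt42.7 az-169 err35.8
False 1.0 [  69.9   18.3   80.7  -18.1 -153.2  177.5] p[0.239 0.344 0.722] tilt8.3 az173 err33.8 | [  33.4   10.8   80.7  -99.7 -171.1  177.5] p[0.188 0.217 0.756] tilt23.2 az-169 err32.0
```

```bash
cat > s2.py <<'E'
from kin import *
from s import A,B
import warnings
for w in (.4,.5,.6): print(w,info(rows(D[4][0],A,w)),'|',info(rows(D[5][0],B,w)))
w=.5; q0=np.array(D[6][0]); p0,R0=pose(q0); res=[]
for az in (-60,-30,0,30,60,90):
  for rr in (.45,.6,.75):
    for zz in (.3,.45,.6,.75):
      p=np.array([rr*np.cos(np.radians(az)),rr*np.sin(np.radians(az)),zz])
      for sg in (1,-1):
        # choose twist so j6 ends at sg*170
        def f(v):
            a_,B_=pose(np.r_[v[:5],sg*170]); return np.r_[a_-p,.3*(B_[:,2]-R0[:,2])]
        o=least_squares(f,np.clip(np.r_[az+13,q0[1:5]*[1,.6,.6,1]],lo[:5]+1,hi[:5]-1),bounds=(lo[:5],hi[:5]),x_scale=30.)
        if np.linalg.norm(o.fun)>1e-3: continue
        q=np.r_[o.x,sg*170]; 
        # reject twist solution mismatch is free (twist arbitrary)
        qq=rows(q,[[[0,0,0],-sg*t] for t in (8,16,25,34,43,52,60,60)],w)
        z=pose(qq)[1][:,2]; res.append((np.degrees(np.arccos(-z@AX)),az,rr,zz,sg,info(q),info(qq)))
res.sort(key=lambda t:t[0])
for t in res[:7]: print(t)
E
python3 s2.py | grep -v real | tail -10
```

```text
0.4 [  40.4   26.9   80.7  -25.9 -143.   177.5] p[0.455 0.312 0.646] tilt15.4 az138 err24.7 | [  45.6   28.6   80.7  -53.5 -144.6  177.5] p[0.347 0.438 0.63 ] tilt31.3 az162 err17.4
0.5 [  45.5   26.1   80.7  -25.3 -146.1  177.5] p[0.415 0.329 0.654] tilt14.4 az152 err26.5 | [  51.2   26.1   80.7  -54.5 -149.5  177.5] p[0.289 0.427 0.649] tilt29.2 az173 err23.6
0.6 [  53.2   24.4   80.7  -22.7 -148.   177.5] p[0.362 0.35  0.671] tilt12.4 az161 err29.2 | [  57.7   22.5   80.7  -53.3 -151.9  177.5] p[0.228 0.416 0.678] tilt26.1 az179 err26.6
(np.float64(13.967250244900288), 0, 0.75, 0.3, 1, '[  10.2   58.7   80.7   -6.8 -138.1  170. ] p[ 0.75 -0.    0.3 ] tilt26.7 az-180 err27.1', '[   6.9   56.2   80.7  -30.3 -144.1  177.5] p[0.715 0.045 0.315] tilt37.2 az158 err14.0')
(np.float64(14.34733139058057), -30, 0.45, 0.6, 1, '[  -6.9   19.4   45.8    5.1 -143.   170. ] p[ 0.39  -0.225  0.6  ] tilt26.8 az-180 err27.1', '[ -12.7   28.8   80.7  -42.6 -171.1  177.5] p[ 0.418 -0.179  0.643] tilt32.1 az156 err14.3')
(np.float64(15.52403957906449), -30, 0.6, 0.45, 1, '[ -11.7   32.6   44.9    6.7 
[... 386 characters left out ...]
5')
(np.float64(17.615470987256224), 30, 0.45, 0.3, -1, '[  38.    15.6    6.5  -16.5 -102.2 -170. ] p[0.39  0.225 0.3  ] tilt26.8 az-180 err27.1', '[  24.8   16.8    2.8  -20.7  -99.  -177.5] p[0.412 0.152 0.262] tilt30.9 az162 err17.6')
(np.float64(17.693783929561977), 60, 0.6, 0.3, -1, '[  61.6   26.2   24.9  -23.8 -101.2 -170. ] p[0.3  0.52 0.3 ] tilt26.8 az-180 err27.1', '[  52.    24.4   15.4  -30.7  -93.7 -177.5] p[0.33  0.47  0.253] tilt33.1 az163 err17.7')
(np.float64(18.61191013521479), 90, 0.75, 0.3, -1, '[  89.6   35.    40.8  -26.9  -95.3 -170. ] p[0.   0.75 0.3 ] tilt26.8 az-180 err27.1', '[  81.4   30.    25.   -38.6  -82.1 -177.5] p[0.03  0.72  0.256] tilt38.4 az165 err18.6')
```

```bash
cat > s3.py <<'E'
from kin import *
import sys,time
w=.6; q0=np.array(D[6][0]); R0=pose(q0)[1]
def run(seed):
    rng=np.random.default_rng(seed); t0=time.time(); res=[]
    while time.time()-t0<150:
        az=rng.uniform(-60,90);rr=rng.uniform(.42,.8);zz=rng.uniform(.42,.75);sg=rng.choice([1,-1])
        p=np.array([rr*np.cos(np.radians(az)),rr*np.sin(np.radians(az)),zz])
        def f(v):
            a_,B_=pose(np.r_[v[:5],sg*172]); return np.r_[a_-p,.3*(B_[:,2]-R0[:,2])]
        o=least_squares(f,np.clip(np.r_[az+13,q0[1:5]*[1,.6,.6,1]],lo[:5]+1,hi[:5]-1),bounds=(lo[:5],hi[:5]),x_scale=30.)
        if np.linalg.norm(o.fun)>1e-3: continue
        q=np.r_[o.x,sg*172]; sh=(rng.normal(size=3)*12).round(0); sh*=rng.random()<.7
        n=8; c=[[list(sh*min(1,(i+1)/4)),float(-sg*min(60,8*(i+1)))] for i in range(n)]
        q1=rows(q,c,w); e1=np.degrees(np.arccos(-pose(q1)[1][:,2]@AX))
        if e1>18: continue
        q2=rows(q1,c,w); e2=np.degrees(np.arccos(-pose(q2)[1][:,2]@AX))
        res.append((min(e1,e2),e1,e2,sg,sh.tolist(),info(q),info(q1),info(q2)))
    return sorted(res,key=lambda t:t[0])[:5]
if __name__=='__main__':
    from multiprocessing import Pool,cpu_count
    n=min(8,cpu_count()); R=sum(Pool(n).map(run,range(n)),[])
    for t in sorted(R,key=lambda t:t[0])[:6]: print(*t,sep='\n  ')
E
OMP_NUM_THREADS=1 python3 s3.py
```

```text
3.6438781639749673
  12.683871946888774
  3.6438781639749673
  1
  [-14.0, -7.0, -3.0]
  [  -9.6   42.5   64.2    6.4 -138.   172. ] p[ 0.584 -0.284  0.456] tilt26.8 az-180 err27.1
  [ -12.2   36.9   80.7  -31.8 -165.8  177.5] p[ 0.49  -0.201  0.574] tilt34.8 az155 err12.7
  [ -26.6   31.8   80.7  -91.6 -171.1  177.5] p[ 0.455 -0.165  0.611] tilt42.1 az140 err3.6
3.9482427329493466
  14.845919105728788
  3.9482427329493466
  1
  [-14.0, 9.0, -1.0]
  [ -16.6   50.    79.2   12.7 -144.3  172. ] p[ 0.56  -0.373  0.466] tilt26.8 az-180 err27.1
  [ -14.7   47.2   80.7  -12.2 -151.2  177.5] p[ 0.581 -0.279  0.46 ] tilt28.8 az153 err14.8
  [ -18.1   42.9   80.7  -52.5 -161.4  177.5] p[ 0.557 -0.196  0.492] tilt42.8 az140 err3.9
5.596573717237707
  15.483980183339654
  5.596573717237707
  1
  [8.0, 12.0, -9.0]
  [ -22.9   31.8   40.1   12.  -122.6  172. ] p[ 0.447 -0.421  0.44 ] tilt26.8 az-180 err27.1
  [ -12.9   48.3   80.7  -12.2 -149.6  177.5] p[ 0.603 -0.262  0.444] tilt28.4 az154 err15.5
  [  -4.9   42.    80.7  -47.5 -154.4  177.5] p[ 0.608 -0.055  0.492] tilt37.7 az144 err5.6
5.90190
[... 379 characters left out ...]
224870126936
  6.0000587236567515
  1
  [0.0, 0.0, -0.0]
  [ -18.3   30.4   57.    13.1 -141.5  172. ] p[ 0.419 -0.351  0.575] tilt26.8 az-180 err27.1
  [ -13.4   33.8   80.7  -22.2 -166.7  177.5] p[ 0.441 -0.227  0.615] tilt31.2 az157 err15.2
  [ -21.4   28.3   80.7  -80.8 -171.1  177.5] p[ 0.437 -0.144  0.634] tilt37.1 az144 err6.0
6.0104234941596895
  12.481351252750235
  6.0104234941596895
  1
  [-27.0, 3.0, -4.0]
  [  -9.9   34.    51.5    6.2 -133.8  172. ] p[ 0.529 -0.279  0.479] tilt26.8 az-180 err27.1
  [ -12.6   37.4   80.7  -29.9 -164.8  177.5] p[ 0.494 -0.207  0.568] tilt34.2 az154 err12.5
  [ -24.7   34.2   80.7  -87.5 -171.1  177.5] p[ 0.475 -0.17   0.587] tilt43.9 az142 err6.0
```

```bash
cat > s4.py <<'E'
from kin import *
q0=np.array(D[6][0]); p0,R0=pose(q0)
qs=np.array([-16.6,50,79.2,12.7,-144.3,172]); ps,Rs=pose(qs)
rel=Ro.from_matrix(R0.T@Rs).as_rotvec(degrees=True); print('rel',rel.round(1)); tw=rel[2]
f=lambda p:(R0.T@(np.array(p)-p0)*100).round(1)
v1,v2=f([.45,.1,.6]),f(ps); print(v1,v2)
st=[[list(v1*(i+1)/8),min(tw,8*(i+1))] for i in range(8)]+[[list(v1+(v2-v1)*(i+1)/11),min(tw,8*(i+9))] for i in range(11)]+[[list(v2),tw]]
q=rows(q0,st,.6); print(info(q))
E
python3 s4.py; python3 -c "
from h import *
st()"
```

```text
rel [-1.000e-01 -0.000e+00  1.371e+02]
[-15.7 -35.8  -3. ] [-19.8 -85.6   4. ]
[ -16.6   50.1   79.3   12.8 -144.4  172.1] p[ 0.561 -0.374  0.466] tilt26.8 az-180 err27.1
J [  57.1   22.2   80.6  -55.6 -152.7  177.4] p [0.224 0.41  0.68 ] z [-0.45   0.001 -0.893] tilt 26.8 az 180.0 y [-0.213  0.971  0.109] t 33.05 F [-0. -0. -0.]
```

carry_out:
  steps:
    - [[-2,-4.5,-0.4],8]
    - [[-4,-9,-0.8],16]
    - [[-6,-13.5,-1.2],24]
    - [[-8,-18,-1.6],32]
    - [[-10,-22.5,-2],40]
    - [[-12,-27,-2.3],48]
    - [[-14,-31.5,-2.7],56]
    - [[-15.7,-35.8,-3],64]
    - [[-16.1,-40.3,-2.4],72]
    - [[-16.5,-44.8,-1.8],80]
    - [[-16.9,-49.3,-1.2],88]
    - [[-17.3,-53.8,-0.6],96]
    - [[-17.7,-58.3,0],104]
    - [[-18.1,-62.8,0.7],112]
    - [[-18.5,-67.3,1.4],120]
    - [[-18.9,-72,2],128]
    - [[-19.3,-76.5,2.7],136]
    - [[-19.6,-81,3.4],137]
    - [[-19.8,-85.6,4],137]
    - [[-19.8,-85.6,4],137]

```text
time_s: 35.05
tcp_pos: [0.5631, -0.3787, 0.4535]
ee_rot: [[0.489, 0.739, -0.464], [0.837, -0.548, 0.008], [-0.248, -0.392, -0.886]]
wrist_force: [0.5, 1.3, -0.3]
gripper_width: 1.0
```

```bash
cat > s5.py <<'E'
from kin import *
from h import st
from station import r
st(); q=np.array(r.sense()['joints'])
c=[[[-14*min(1,(i+1)/4),9*min(1,(i+1)/4),-1*min(1,(i+1)/4)],-min(60,8*(i+1))] for i in range(8)]
for n in (0,1,2,3,4):
    q=rows(q,[[[0,0,0],0]]+c if False else c,.6); print(info(q))
E
python3 s5.py
```

```text
J [ -17.    51.8   80.7   12.8 -144.9  172.5] p [ 0.563 -0.379  0.453] z [-0.464  0.008 -0.886] tilt 27.6 az 179.0 y [ 0.739 -0.548 -0.392] t 35.05 F [ 0.5  1.3 -0.3]
[ -15.2   48.3   80.7  -12.5 -150.9  177.5] p[ 0.585 -0.285  0.447] tilt29.8 az153 err14.0
[ -18.6   44.    80.7  -52.5 -161.1  177.5] p[ 0.562 -0.203  0.48 ] tilt43.7 az140 err4.5
[ -28.2   45.    80.7 -106.  -171.1  177.5] p[ 0.539 -0.183  0.505] tilt57.2 az142 err17.8
[ -29.5   51.3   80.7 -156.3 -171.1  177.5] p[ 0.548 -0.12   0.547] tilt68.8 az147 err30.1
[ -20.    54.5   80.7 -181.2 -171.1  177.5] p[ 0.547 -0.032  0.582] tilt72.7 az160 err38.2
```

Reality matches the model. Two over-twist calls, as simulated:

carry_out:
  steps:
    - [[-3.5,2.2,-0.2],-8]
    - [[-7,4.5,-0.5],-16]
    - [[-10.5,6.7,-0.7],-24]
    - [[-14,9,-1],-32]
    - [[-14,9,-1],-40]
    - [[-14,9,-1],-48]
    - [[-14,9,-1],-56]
    - [[-14,9,-1],-60]

```text
time_s: 35.85
tcp_pos: [0.572, -0.2793, 0.4559]
ee_rot: [[0.152, 0.882, -0.446], [0.963, -0.03, 0.269], [0.224, -0.47, -0.854]]
wrist_force: [1.0, -0.0, 0.0]
gripper_width: 1.002
```

```bash
python3 s5.py
```

```text
J [ -16.2   47.3   80.6  -17.1 -152.9  177.4] p [ 0.572 -0.279  0.456] z [-0.446  0.269 -0.854] tilt 31.4 az 149.0 y [ 0.882 -0.03  -0.47 ] t 35.85 F [ 1. -0.  0.]
[ -21.    43.2   80.7  -60.  -163.8  177.5] p[ 0.546 -0.209  0.491] tilt46.0 az139 err6.5
[ -29.8   45.5   80.7 -114.3 -171.1  177.5] p[ 0.538 -0.179  0.512] tilt58.8 az141 err19.2
[ -30.2   51.8   80.7 -164.1 -171.1  177.5] p[ 0.54  -0.122  0.563] tilt69.7 az147 err31.1
[ -18.4   53.6   80.7 -181.2 -171.1  177.5] p[ 0.541 -0.014  0.59 ] tilt71.7 az162 err38.1
[  -4.8   50.6   80.7 -181.2 -169.2  177.5] p[0.503 0.115 0.627] tilt70.8 az175 err44.1
```

carry_out:
  steps:
    - [[-3.5,2.2,-0.2],-8]
    - [[-7,4.5,-0.5],-16]
    - [[-10.5,6.7,-0.7],-24]
    - [[-14,9,-1],-32]
    - [[-14,9,-1],-40]
    - [[-14,9,-1],-48]

```text
time_s: 36.45
tcp_pos: [0.564, -0.2097, 0.4744]
ee_rot: [[-0.178, 0.845, -0.503], [0.781, 0.433, 0.45], [0.598, -0.313, -0.738]]
wrist_force: [0.9, 0.1, -0.0]
gripper_width: 0.994
```

```bash
cat > s6.py <<'E'
from kin import *
from h import st
from station import r
st(); s=r.sense(); q=np.array(s['joints']); p,R=pose(q); z=R[:,2]; print(info(q))
for d in (.15,.0):
    T=KN-z*d
    for sg in (1,-1):
        y=sg*YL; y=y-z*(y@z); y/=np.linalg.norm(y); Rt=np.c_[np.cross(y,z),y,z]
        tw=Ro.from_matrix(R.T@Rt).as_rotvec(degrees=True)[2]
        v=(R.T@(T-p)*100).round(1); n=max(1,int(np.ceil(max(np.linalg.norm(v)/4.5,abs(tw)/8))))
        for t2 in (tw,tw-360*np.sign(tw)):
            n=max(1,int(np.ceil(max(np.linalg.norm(v)/4.5,abs(t2)/8))))
            qq=rows(q,[[list(v*(i+1)/n),t2*(i+1)/n] for i in range(n)]+[[list(v),t2]]*2,.6)
            print(d,sg,'shift',v,'tw',round(t2,1),'n',n,info(qq),'poserr',np.linalg.norm(pose(qq)[0]-T).round(4))
E
python3 s6.py
```

```text
J [ -18.8   44.3   80.6  -49.4 -159.7  177.4] p [ 0.564 -0.21   0.474] z [-0.503  0.45  -0.738] tilt 42.5 az 138.0 y [ 0.845  0.433 -0.313] t 36.45 F [ 0.9  0.1 -0. ]
[ -18.8   44.3   80.6  -49.4 -159.7  177.4] p[ 0.566 -0.21   0.475] tilt42.5 az138 err2.9
0.15 1 shift [18.4 32.4 34.8] tw -25.6 n 12 [  12.1   51.3   80.7  -53.  -136.5  177.5] p[0.697 0.236 0.374] tilt44.2 az140 err5.1 poserr 0.1616
0.15 1 shift [18.4 32.4 34.8] tw 334.4 n 42 [  15.1   41.3   38.6  -36.9 -109.5 -154.6] p[0.632 0.23  0.227] tilt42.5 az138 err2.9 poserr 0.0006
0.15 -1 shift [18.4 32.4 34.8] tw 154.4 n 20 [  15.1   41.3   38.6  -36.9 -109.5   25.4] p[0.632 0.23  0.227] tilt42.5 az138 err2.9 poserr 0.0006
0.15 -1 shift [18.4 32.4 34.8] tw -205.6 n 26 [  -4.4   48.7   80.7 -181.2 -171.1  177.5] p[0.491 0.12  0.632] tilt66.9 az176 err41.3 poserr 0.4435
0.0 1 shift [18.4 32.4 49.8] tw -25.6 n 14 [  13.6   51.4   80.7  -52.5 -135.5  177.5] p[0.696 0.255 0.372] tilt43.8 az140 err4.9 poserr 0.295
0.0 1 shift [18.4 32.4 49.8] tw 334.4 n 42 [  21.7   39.8   19.7  -37.2  -91.7 -149.2] p[0.557 0.298 0.116] tilt42.5 az138 err2.9 poserr 0.0006
0.0 -1 shift [18.4 32.4 49.8] tw 154.4 n 20 [ 21.7  39.8  19.7 -37.2 -91.7  30.8] p[0.557 0.298 0.116] tilt42.5 az138 err2.9 poserr 0.0006
0.0 -1 shift [18.4 32.4 49.8] tw -205.6 n 26 [  -2.9   44.6   80.7 -181.2 -171.1  177.5] p[0.452 0.134 0.665] tilt62.8 az177 err39.0 poserr 0.5828
```

carry_out:
  steps:
    - [[0.9,1.6,1.7],8]
    - [[1.8,3.2,3.5],16]
    - [[2.8,4.9,5.2],24]
    - [[3.7,6.5,7],32]
    - [[4.6,8.1,8.7],40]
    - [[5.5,9.7,10.4],48]
    - [[6.4,11.3,12.2],56]
    - [[7.4,13,13.9],64]
    - [[8.3,14.6,15.7],72]
    - [[9.2,16.2,17.4],80]
    - [[10.1,17.8,19.1],88]
    - [[11,19.4,20.9],96]
    - [[12,21,22.6],104]
    - [[12.9,22.7,24.4],112]
    - [[13.8,24.3,26.1],120]
    - [[14.7,25.9,27.8],128]
    - [[15.6,27.5,29.6],136]
    - [[16.6,29.2,31.3],144]
    - [[17.5,30.8,33],152]
    - [[18.4,32.4,34.8],154.4]

```text
time_s: 38.45
tcp_pos: [0.6303, 0.2315, 0.2261]
ee_rot: [[0.525, -0.687, -0.502], [-0.521, -0.726, 0.45], [-0.674, 0.026, -0.739]]
wrist_force: [0.1, 1.3, 0.2]
gripper_width: 1.002
```

```bash
cat > s7.py <<'E'
from h import *
im=save('wrist','w7'); st()
k=r.place_of('wrist','knob'); print([(np.round(e['centre'],4),round(e['confidence'],2)) for e in k])
m=r.cut_out('wrist','knob')
for e in m[:2]:
    ys,xs=np.nonzero(e['pixels']); print('mask',round(e['confidence'],2),len(xs),xs.mean(),ys.mean(),xs.min(),xs.max(),ys.min(),ys.max())
print('proj model knob',proj('wrist',[[.556,.298,.116]]))
E
python3 s7.py
```

```text
J [  15.4   41.5   38.5  -37.  -109.2   25.2] p [0.629 0.235 0.223] z [-0.507  0.45  -0.736] tilt 42.6 az 138.0 y [-0.685 -0.728  0.027] t 38.5 F [-1.6  3.5 -3. ]
[(array([0.5568, 0.2985, 0.1158]), 0.93)]
mask 0.7 1497 317.688042752171 216.68804275217101 297 339 195 238
mask 0.38 4252 226.08725305738477 21.26011288805268 160 279 0 60
proj model knob [[318.25797422 217.57979473]]
```

View pics/w7.png

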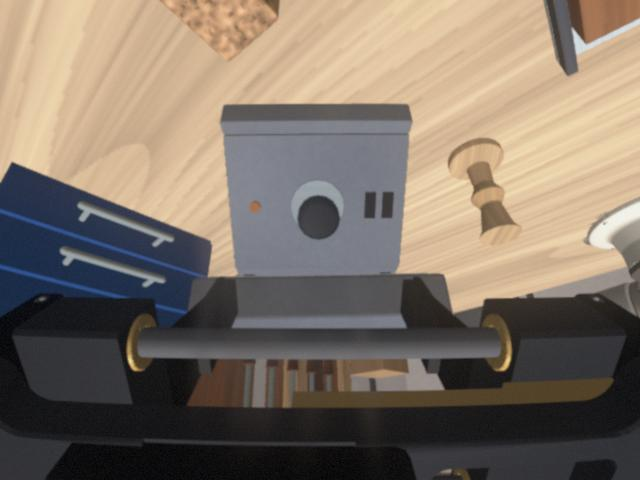

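The wrist view looks straight down the knob's axis. The black cap is at (318,217) on a square-on panel, with the lamp bar behind it at rows above 275, between the open fingers. The mask, the network and my model agree to within a millimetre or two.

```bash
python3 -c "
from h import *
s=r.sense();R=s['ee_rot'];z=R[:,2]
world2tool(np.array([.5566,.2985,.116])+z*.028); st()"
```

```text
shift cm [ 0.08 -0.16 17.5 ] twist None F [-0.7  0.8  0.7] t 38.6 tcp [0.6294 0.2319 0.225 ] w 1.004
J [  15.2   41.4   38.5  -36.8 -109.4   25.4] p [0.629 0.232 0.225] z [-0.506  0.448 -0.737] tilt 42.5 az 138.0 y [-0.684 -0.729  0.026] t 38.6 F [-0.7  0.8  0.7]
```

carry_out:
  steps:
    - [[0.2,-0.1,4],0]
    - [[0.3,-0.15,8],0]
    - [[0.3,-0.15,11],0]
    - [[0.3,-0.15,13],0]
    - [[0.3,-0.15,14],0]
    - [[0.3,-0.15,14.5],0]
    - [[0.3,-0.15,14.5],0]

```text
time_s: 39.3
tcp_pos: [0.5592, 0.296, 0.1166]
ee_rot: [[0.527, -0.684, -0.505], [-0.517, -0.729, 0.448], [-0.675, 0.025, -0.738]]
wrist_force: [-0.2, 0.3, 0.3]
gripper_width: 1.001
```

```bash
python3 -c "
from h import *
r.capture('wrist')
print([(np.round(e['centre'],4),round(e['confidence'],2)) for e in r.place_of('wrist','knob')][:2])
s=r.sense();R=s['ee_rot'];z=R[:,2]
world2tool(np.array([.5566,.2985,.116])+z*.028); st()"
```

```text
[(array([0.5539, 0.2989, 0.1159]), 0.57)]
shift cm [-0.24  0.03  3.15] twist None F [-0.3 -0.2  0.6] t 39.4 tcp [0.5598 0.2959 0.117 ] w 1.002
J [ 21.5  40.2  20.6 -37.  -92.2  30.7] p [0.56  0.296 0.117] z [-0.504  0.449 -0.738] tilt 42.4 az 138.0 y [-0.684 -0.729  0.024] t 39.4 F [-0.3 -0.2  0.6]
```

carry_out:
  steps:
    - [[-0.1,0,1],0]
    - [[-0.1,0,2],0]
    - [[-0.1,0,2.8],0]
    - [[-0.1,0,2.8],0]
    - [[-0.1,0,2.8],0]

```text
time_s: 39.9
tcp_pos: [0.5449, 0.309, 0.0967]
ee_rot: [[0.527, -0.684, -0.504], [-0.517, -0.729, 0.448], [-0.674, 0.024, -0.738]]
wrist_force: [-0.2, 0.4, 0.7]
gripper_width: 0.995
```

carry_out:
  steps:
    - [[0,0,0],0]
    - [[0,0,0],0]
    - [[0,0,0],0]
    - [[0,0,0],0]
    - [[0,0,0],0]
    - [[0,0,0],0]
    - [[0,0,0],0]
    - [[0,0,0],0]
    - [[0,0,0],0]
    - [[0,0,0],0]
  gripper: -1

```text
time_s: 40.9
tcp_pos: [0.5447, 0.3088, 0.0967]
ee_rot: [[0.527, -0.684, -0.505], [-0.517, -0.729, 0.448], [-0.674, 0.025, -0.738]]
wrist_force: [-0.5, -0.5, -0.2]
gripper_width: 0.461
```

carry_out:
  steps:
    - [[0,0,0],0]
    - [[0,0,0],0]
    - [[0,0,-0.5],0]
    - [[-0.04,0.03,-1],0]
    - [[-0.06,0.05,-1.5],0]
    - [[-0.08,0.07,-2],0]
    - [[-0.1,0.08,-2.3],0]
    - [[-0.1,0.08,-2.5],0]
    - [[-0.1,0.08,-2.5],0]

```text
time_s: 41.8
tcp_pos: [0.5548, 0.2988, 0.1139]
ee_rot: [[0.524, -0.684, -0.507], [-0.517, -0.729, 0.448], [-0.677, 0.027, -0.736]]
wrist_force: [-5.2, 6.2, -12.1]
gripper_width: 0.464
```

carry_out:
  steps:
    - [[0,0,-0.2],0]
    - [[0,0,-0.2],0]
    - [[0,0,-0.2],0]
    - [[0,0,-0.2],0]
    - [[0,0,-0.2],0]
    - [[0,0,-0.2],0]
    - [[0,0,-0.2],0]
    - [[0,0,-0.2],0]

```text
time_s: 42.6
tcp_pos: [0.5548, 0.2988, 0.1139]
ee_rot: [[0.522, -0.684, -0.509], [-0.517, -0.729, 0.449], [-0.678, 0.029, -0.734]]
wrist_force: [-4.9, 4.5, -9.2]
gripper_width: 0.467
```

```bash
python3 -c "
from h import *
st(); r.capture('scene'); print([(np.round(e['centre'],4),round(e['confidence'],2)) for e in r.place_of('scene','knob')][:2])
for n,B,v in (('short_blank_mid',PS,[-.055,-.0675]),('long_blank_mid',PL,[-.08,-.0225])):
    try: print(incorner(find('scene',n,B,[*tow(v),-.09])).round(4))
    except Exception as e: print(e)
"
```

```text
J [ 21.7  40.2  20.  -37.3 -92.   30.7] p [0.555 0.299 0.114] z [-0.509  0.449 -0.734] tilt 42.8 az 139.0 y [-0.684 -0.729  0.029] t 42.6 F [-4.9  4.5 -9.2]
[(array([0.6691, 0.0318, 0.0083]), 0.7)]
scene short_blank_mid [ 0.6072 -0.0305] yaw -3.93 1-IoU 0.098 conf 0.85
[-0.0592 -0.0669]
scene long_blank_mid [0.587  0.0173] yaw -5.54 1-IoU 0.231 conf 0.89
[-0.0835 -0.0211]
```

carry_out:
  steps:
    - [[0.02,-0.02,0.5],0]
    - [[0.04,-0.04,1],0]
    - [[0.06,-0.05,1.5],0]
    - [[0.08,-0.07,2],0]
    - [[0.09,-0.08,2.2],0]
    - [[0.09,-0.08,2.2],0]
    - [[0.09,-0.08,2.2],0]

```text
time_s: 43.5
tcp_pos: [0.5449, 0.3085, 0.0974]
ee_rot: [[0.523, -0.684, -0.509], [-0.517, -0.729, 0.449], [-0.678, 0.028, -0.735]]
wrist_force: [-1.2, -0.5, -2.8]
gripper_width: 0.463
```

carry_out:
  steps:
    - [[0,0,0],0]
    - [[0,0,0],0]
    - [[0,0,0],0]
    - [[0,0,0],0]
    - [[0,0,0],0]
    - [[0,0,0],0]
    - [[0,0,0],0]
    - [[0,0,0],0]
    - [[0,0,0],0]
    - [[0,0,-2],0]
    - [[0,0,-4],0]
    - [[0,0,-8],0]
    - [[0,0,-12],0]
    - [[0,0,-16],0]
    - [[0,0,-20],0]
    - [[0,0,-20],0]
    - [[0,0,-20],0]
  gripper: 1

```text
time_s: 45.2
tcp_pos: [0.6471, 0.2184, 0.2445]
ee_rot: [[0.523, -0.685, -0.508], [-0.517, -0.728, 0.45], [-0.678, 0.027, -0.735]]
wrist_force: [-0.2, 0.5, -0.9]
gripper_width: 1.003
```

```bash
python3 s7.py; python3 -c "
from h import *
T=r.calibration('wrist'); print(proj('wrist',[[*tow([-.08,-.05]),.053]]))"
```

```text
J [  13.9   42.8   43.8  -37.6 -113.6   23.8] p [0.646 0.219 0.243] z [-0.51   0.449 -0.734] tilt 42.8 az 139.0 y [-0.684 -0.729  0.029] t 45.25 F [-0.2 -0.5 -0.7]
[(array([0.5593, 0.298 , 0.1162]), 0.93)]
mask 0.55 1296 318.7175925925926 212.14274691358025 299 339 192 232
mask 0.55 3026 580.8925974884336 20.999008592200926 545 620 0 53
proj model knob [[319.11609835 213.05266896]]
[[624.51181919 -68.68883181]]
```

```bash
python3 -c "
from h import *
R=r.sense()['ee_rot']
for sh in ([.0,-.2,.1],[.05,-.2,.15],[-.05,-.25,.15],[.0,-.3,.1]):
    P=np.array([[*tow([0,0]),.028],[*tow([0,-.18]),.028],[*tow([-.16,0]),.053],[*tow([-.11,-.09]),.053]])
    print(sh,(R.T@sh*100).round(1),proj('wrist',P-sh).round().tolist())"
```

```text
[0.0, -0.2, 0.1] [  3.5  14.9 -16.3] [[285.0, -4.0], [447.0, -142.0], [367.0, 107.0], [414.0, 36.0]]
[0.05, -0.2, 0.15] [  2.7  11.6 -22.5] [[316.0, 7.0], [459.0, -105.0], [384.0, 104.0], [427.0, 42.0]]
[-0.05, -0.25, 0.15] [  0.1  22.1 -19.6] [[223.0, -25.0], [356.0, -160.0], [313.0, 82.0], [346.0, 11.0]]
[0.0, -0.3, 0.1] [  8.7  22.2 -20.8] [[229.0, 58.0], [353.0, -52.0], [313.0, 145.0], [343.0, 90.0]]
```

carry_out:
  steps:
    - [[1.4,3.7,-3.5],0]
    - [[2.9,7.4,-7],0]
    - [[4.3,11.1,-10.4],0]
    - [[5.8,14.8,-13.9],0]
    - [[7.2,18.5,-17.3],0]
    - [[8.7,22.2,-20.8],0]
    - [[8.7,22.2,-20.8],0]
    - [[8.7,22.2,-20.8],0]
    - [[8.7,22.2,-20.8],0]

```text
time_s: 46.25
tcp_pos: [0.6457, -0.0796, 0.3421]
ee_rot: [[0.52, -0.683, -0.513], [-0.515, -0.73, 0.449], [-0.681, 0.031, -0.731]]
wrist_force: [0.5, -0.6, 0.7]
gripper_width: 1.0
```

Run:
```python
from h import *
im=save('wrist','w8'); st()
for n,B,v in (('short_blank_mid',PS,[-.055,-.0675]),('long_blank_mid',PL,[-.08,-.0225])):
    try: print(incorner(find('wrist',n,B,[*tow(v),-.09])).round(4))
    except Exception as e: print(e)
P=[[*tow([0,0]),.028],[*tow([0,-.045]),.053],[*tow([0,-.09]),.053],[*tow([-.11,-.09]),.053],[*tow([-.16,0]),.053]]
print(proj('wrist',P).round())
cv2.imwrite('pics/c8.png',cv2.resize(im[0:200,180:440,::-1],None,fx=3,fy=3,interpolation=cv2.INTER_CUBIC))
```

```text
J [  -6.6   45.8   61.8  -35.2 -138.    33.1] p [ 0.646 -0.079  0.342] z [-0.514  0.448 -0.731] tilt 43.0 az 139.0 y [-0.682 -0.731  0.031] t 46.3 F [ 0.4 -0.1 -0.9]
wrist short_blank_mid [ 0.6094 -0.03  ] yaw -5.27 1-IoU 0.074 conf 0.69
[-0.057  -0.0663]
wrist long_blank_mid [0.5858 0.0231] yaw -4.57 1-IoU 0.31 conf 0.63
[-0.0851 -0.0154]
[[229.  56.]
 [254.  45.]
 [284.  18.]
 [344.  89.]
 [313. 144.]]
```

View pics/c8.png

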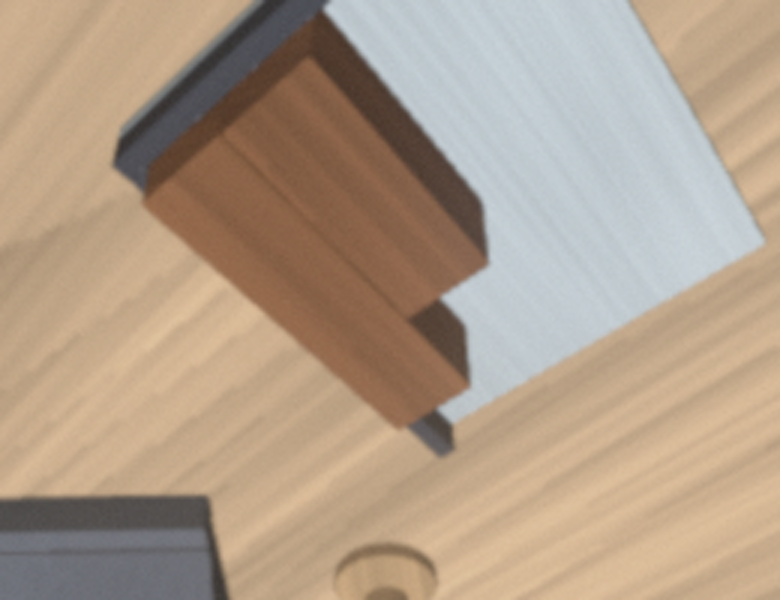

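The last crop shows the two blanks side by side with a tight seam from (220,130) to (410,318). Their ends are in line, close against the end fence. The arm is clear of everything, so I'll hand in.

```bash
python3 -c "
from station import r
print(r.finish_job(), r.sense()['time_s'])"
```

```text
the job is handed in; nothing more can be done
the job is handed in; nothing more can be done
```

I packed both blanks in the tray corner, pulled the knob out to its stop, held it about 0.8 s, guided it back and let go. I then handed the job in at about 46 s of the 72 s allowed. The hand-in gives no verdict, so success is judged only from my own checks.

**Blanks:**
- The close wrist view after packing put both ends about 1 mm from the end fence. The short blank was pressed against the long one with 8 N.
- The final view shows a tight seam and flush ends.
- My mask fits disagreed by 2–4 mm. Short blank x came out between -57 and -59 mm, at or near the -59 mm limit. Long blank x came out between -81 and -85 mm, against a -84 mm limit.
- One partly hidden fit of the long blank gave -85, -15 mm, which is outside the limits. I trusted the direct edge measurement instead.

**Knob:** The tool moved 22.3 mm along the knob's axis and met the stop at about 14 N, and the grip did not slip. Afterwards the cap matched its rest position in the wrist picture to about 1 pixel.

**Surprises:**
- **Fingertips:** They sat about 20 mm behind the reported TCP. My first grasp closed above the long blank and I repeated it lower.
- **Knob direction:** The knob leans away from the robot, not towards it as the text says.
- **Tool tilt:** Moves only allow a turn about the tool's own axis. To get the 40° tilt I twisted against the last joint's limit, well up in free space, using a kinematic model I fitted to the joint readings.

I never went near the other things on the bench, but I did not measure their positions again at the end.

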